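# Load the top blank from the stack into the corner of the router pallet

## Task

Load the router pallet: slide the top plywood blank sideways off the stack onto the slotted bed, short of the end stop, keeping it down flat (do not lift it off) and leaving the blanks below it where they are. Push it across against the side rail and press it there gently (with about 8 N, never twice that) for about half a second; then push it along the rail until its end meets the stop screw of the end stop, and press there gently in the same way. Leave it flat, square against the rail and touching the stop screw, let go, and disturb nothing else.

Things in the scene. Friction and masses are not known exactly. Their poses are not given: they have to be found in the camera images.
- pallet: Slotted aluminium loading pallet, fixed. Origin at table height, z up. Its bed is a slab with its top (acts as flat) at z = 39 mm, x -130 to +105, y -45 to +235 mm. +y: from the stack onto the bed and to the end stop; +x: to the side rail. The stack stands on a 4 mm foot at about x = 0, y = -125 mm, 15 mm short of the bed; the bed's top lies 1 mm lower than the top blank's underside.
- blank_a_mid (a point): Centre of the top blank of the stack, half-way up: plywood plate, 60 mm (its x) x 130 mm (its y) x 12 mm thick, about 75 g. At the start its underside is 40 mm and its top 52 mm above the table; its x and y lie within a few degrees of the pallet's. Fingers can straddle its 60 mm width from above.
- blank_b_mid (a point): Centre of the second blank from the top, same plate, loose, lying under the top one and up to about 4 mm out of line with it; its top is 40 mm above the table.
- blank_c_mid (a point): Centre of the third blank from the top, same plate, loose.
- blank_d_mid (a point): Centre of the lowest blank, same plate, loose, on the 4 mm foot.
- stop: End stop: rigid aluminium bar bolted across the bed, 112 (x) x 26 (y) x 18 mm high, origin at the centre of its underside, 39 mm above the table, axes parallel to the pallet's. A rigid stop screw with a 16 mm round pad, at x = +30 mm, 9 mm above the bed, juts out in -y, 5 to 50 mm beyond the bar's -y face (y = -13 mm). How far is not given and varies: so feel for it. The blank's 60 mm end meets this pad.
- rail: Side rail: rigid steel bar, part of the pallet, along the bed's +x edge: 20 mm (x) x 215 mm (y) x 18 mm high. Origin: centre of its underside, 39 mm above the table; the face that the blank's 130 mm side must meet is at x = -10 mm in its frame (x = +75 mm in the pallet's). A blank sliding straight off the stack passes about 45 mm clear of it.
- arch: white plastic arch clamp, 56 x 22 x 20 mm; a bystander.
- handknob: black round hand knob, diameter 26, height 18 mm; a bystander.
- wrench: steel wrench, length 150 mm; a bystander.
- slice: dark wooden disc (tree slice), diameter 100, height 22 mm; a bystander.
- mug: blue mug, diameter 80, height 90 mm; a bystander.
- caliper: steel caliper with a black slider, length 200 mm; a bystander.
- brush: hand brush; a bystander.
- mouse: white computer mouse, diameter 62, height 32 mm; a bystander.
Things that resemble listed ones, but are neither listed nor needed, are in the scene too. What is shaped like the part that bears blank_a_mid but purple or yellow is not meant.

How it is judged (in metres and radians):
On the way, in this order (a step that is already met when the one before it is completed fails the run):
1. the top blank has been slid right off the stack and lies on the bed, short of the side rail (y of blank_a_mid in the frame of pallet above 0.012 m and x of blank_a_mid in the frame of pallet below 0.042 m and height (world z) of blank_a_mid below 0.053 m).
2. the blank presses against the side rail with more than 1 N for 0.2 s (contact force between blank_a and rail above 1 N), for 0.2 s.
3. then the blank, lying along the rail, presses against the end stop's screw with more than 3 N for 0.2 s (contact force between blank_a and stop above 3 N and x of blank_a_mid in the frame of rail above -0.0425 m), for 0.2 s.
At the end, for the whole second after the job is handed in: The blank lies flat and at rest on the bed, its side within 2.5 mm of the side rail, square to within 2 degrees, its end at the stop screw where it was pressed (81 to 130.5 mm allowed from blank centre to the stop's origin, which covers every setting of the screw), and let go (height (world z) of blank_a_mid below 0.0475 m and angle between blank_a_mid's own z axis and vertical below 0.03 rad and x of blank_a_mid in the frame of rail between -0.0425 and -0.038 m and y of blank_a_mid in the frame of stop between -0.1305 and -0.081 m and angle between the y axis of blank_a_mid and the y axis of pallet, either way round below 0.035 rad and linear speed of blank_a below 0.01 m/s); the robot touches nothing.
It fails at once if the top blank is lifted more than 12 mm above where it lay, or tipped by more than 12 degrees (height (world z) of blank_a_mid above 0.058 m or angle between blank_a_mid's own z axis and vertical above 0.21 rad).
It fails at once if one of the blanks below is moved by more than 6 mm (distance of any of blank_b_mid, blank_c_mid, blank_d_mid from where it was at the start of the episode above 0.006 m).
It fails at once if the blank is pressed against the end stop or the side rail with more than 16 N (contact force between blank_a and stop above 16 N or contact force between blank_a and rail above 16 N).
It fails at once if a bystander is moved by more than 15 mm (distance of any of arch, handknob, wrench, slice, mug, caliper, brush, mouse from where it was at the start of the episode above 0.015 m).
It also fails if it takes over 72 s, if anything falls off the work surface, if the arm or the gripper's body presses on something with over 40 N, if the wrist force passes 120 N, or if a joint passes its speed limit or range.

## Robot

A 7-joint arm with a two-finger parallel gripper is mounted at the origin on the work surface. World frame = base frame: x ahead of the robot, y to its left, z up, the work surface at z = 0. Lengths are in mm, angles in rad, forces in N, time in s.
With the tool pointing down it reaches from about 425 to 825 mm from the base axis. Payload 3.6 kg.
Tool frame: the origin (TCP) lies midway between the tips of the shut fingers; the grasp point (between the pads) lies 19 mm behind it; z points along the fingers, x is the direction in which the jaws open and shut, and the axes are right-handed (so a half turn about z gives the same grasp; the last joint's range is limited). The gripper opens to 93 mm and grips with 3 to 60 N. Pads are 15 mm wide; open, the fingers measure 128 mm over their backs; the gripper's body (75 mm by 188 mm) begins 65 mm behind the grasp point.
Start: joints at [-1.202, 0.615, -0.013, 1.423, 0.008, 1.103, -0.04], TCP at [250.57, 599.73, 218.64] pointing down, gripper open.
Joint ranges: [-3.12, 3.12], [-0.3, 2.06], [-1.34, 1.32], [0.26, 2.42], [-1.36, 4.5], [0.01, 1.98], [-2.84, 2.84]. Speed limits (rad/s): [2.79, 2.79, 3.14, 3.14, 3.14, 3.14, 3.14].

## Interface

Orientations are given as a unit quaternion [w, x, y, z].
In Python, from cell import r gives the robot as it stands.
- The arm moves only by the tool jog_arm, never from a script. Its argument "deltas" is a list of rows, each an object with "delta_pos": the shift along the tool's x, y, z normalised to -1 to 1, where 1 is 500 mm, a list of three; "twist": the turn, a rotation vector about the tool's x, y, z normalised to -1 to 1, where 1 is 120 degrees, a list of three; "gripper": the gripper's target within -1 to 1 (shut at 1, half-way at 0, fully open at -1). A call has 1 to 20 rows; each row shifts and turns the commanded pose from where the row before left it, along the tool's axes as they then stand; what a row does not reach is not made up. A row lasts 1/12 s, in which the tool goes at most 41.7 mm and 7.16 degrees, less where a joint would pass 70% of its speed; a pose out of reach is approached as far as the arm can. A call with a number of a shift or a turn outside -1 to 1 is refused whole. A call with a gripper value outside its range is refused whole. The fingers move at their own pace and stop on an object; the grip force is fixed at half the most. Time passes only in rows, so rows that do not move let the fingers close. It gives the time, the measured TCP pose, the force and the opening at its end, in the units of the state.
- r.sense(): the state, without advancing time (a new reading comes with each control period).
- r.snapshot(name): name is "scene" or "top" or "wrist"; returns (picture, depth): 384x512x3 uint8, blue, green, red; 384x512 float32, mm along the optical axis (not along the pixel's ray), 0 where there is no reading.
- r.camera_info(name): a dict with "K" (3x3 intrinsics, pixels), "extrinsics" (4x4, takes a point from world to camera coordinates); the wrist camera has in their place "tool_from_camera" (4x4, takes a point from camera to tool coordinates, whose origin is the TCP and whose axes are the tool frame's). Camera axes: x right, y down, z forward; pixel columns grow to the right and rows downward; lengths in mm; the calibration is good to about 2 mm. A picture is of the moment at which its call begins: read the wrist's pose just before it. camera_info takes no time and is no camera call.
- r.job_done(): hands the job in, once; it reports no verdict.
Trained networks look in the newest picture that a camera, given by its name, has taken for a name from the list of things; names that differ only in an ending like _2 or _b are one class to them, and where a whole thing is asked for, a point or a joint stands for the part that bears it (a point fixed in the world has none). Each returns a list of dicts, best first, with "confidence" (0 to 1); they miss things now and then, are a little off and sometimes report something else, mostly with a low value. They report only what shows in the picture. A call takes as long as a camera call. They do not tell look-alikes from the thing itself.
- r.find_in(name, camera): "location" ([x, y, z] in mm, in the coordinates of the camera as it stood for that picture, good to about 4 mm: the middle of the surface that is visible of it).
- r.spot_point(name, camera): "location" ([x, y, z] in mm, in the coordinates of the camera as it stood for that picture, good to about 4 mm: a listed point, or the origin of a listed thing).
The state is a dict: "time_s": time; "joints": joint angles; "qd": joint speeds; "joint_torque": joint torques, N m; "eef_pos": TCP position; "eef_rot": TCP orientation; "contact_force": force on the tool from outside, world axes, zero at the start; "wrist_torque": the same for the moment, N m; "opening": finger opening in mm.
Only numpy, scipy, OpenCV 4.12 (cv2) and the standard library are available. Lean on these libraries where they do the work, as an engineer would, in place of code of your own. Each camera call takes 0.05 s, during which the arm holds its last target.

## Working session

There is one attempt and no reset: what is moved stays moved. The work goes in short steps, Python scripts to look and compute and a tool call to move; the robot and the scene stay as the last step left them, time stands still between calls to the robot, and variables do not carry over. Pictures are saved under pics/ and viewed, and the job is handed in when it is done.

Besides the shell and the picture viewer there is one more tool, called after "Request:" as a command line: name --argument value ..., lists and objects as JSON in quotes. jog_arm: Moves the arm, as the interface text tells. Scaled input: -1 to 1 covers 500 mm each way for a shift and 120 degrees each way for a turn. Its arguments: {"type":"object","properties":{"deltas":{"type":"array","items":{"type":"object","properties":{"delta_pos":{"type":"array","items":{"type":"number","minimum":-1,"maximum":1}},"twist":{"type":"array","items":{"type":"number","minimum":-1,"maximum":1}},"gripper":{"type":"number"}}}}},"required":["deltas"]}

```bash
ls; mkdir -p pics
cat > h.py <<'E'
import numpy as np, cv2
from scipy.spatial.transform import Rotation as R
from cell import r
def q2R(q): return R.from_quat([q[1],q[2],q[3],q[0]]).as_matrix()
def T_wc(cam):
    ci=r.camera_info(cam)
    if 'extrinsics' in ci: return np.linalg.inv(np.array(ci['extrinsics']))
    s=r.sense(); T=np.eye(4); T[:3,:3]=q2R(s['eef_rot']); T[:3,3]=s['eef_pos']
    return T@np.array(ci['tool_from_camera'])
def world(cam,p,T=None):
    T=T_wc(cam) if T is None else T
    return (T@np.append(p,1))[:3]
def cloud(cam,depth,T):
    K=np.array(r.camera_info(cam)['K']); v,u=np.mgrid[:depth.shape[0],:depth.shape[1]]
    P=np.stack([(u-K[0,2])/K[0,0]*depth,(v-K[1,2])/K[1,1]*depth,depth],-1)
    return P@T[:3,:3].T+T[:3,3]
E
python3 - <<'E'
from h import *
s=r.sense(); print(s)
for c in ['scene','top']:
    T=T_wc(c); p,d=r.snapshot(c); cv2.imwrite(f'pics/{c}0.png',p); np.savez(f'{c}0.npz',p=p,d=d,T=T)
    for n in ['pallet','blank_a_mid','stop','rail']:
        for k in r.spot_point(n,c)[:3]: print(c,n,round(k['confidence'],2),world(c,k['location'],T).round(1))
E
```

```text
pics
{'time_s': 0.0, 'joints': array([-1.2015229 ,  0.61589806, -0.0126125 ,  1.42488388,  0.00812432,
        1.10339085, -0.04040379]), 'qd': array([-0.00035778, -0.00018234,  0.00045408, -0.00150058,  0.00118059,
        0.00111403, -0.00081068]), 'joint_torque': array([ 5.59568216e-04, -4.58934224e+01,  2.09193891e-01, -1.65738219e+01,
       -6.10861997e-02,  2.05241045e-02,  2.30776168e-04]), 'eef_pos': array([250.28633886, 599.02926676, 217.49989987]), 'eef_rot': array([ 7.25764606e-04,  8.32302447e-01,  5.54320338e-01, -1.03579046e-03]), 'contact_force': array([ 0.37928379,  0.09182647, -0.52356725]), 'wrist_torque': array([ 0.01357019, -0.01462998,  0.00583701]), 'opening': 93.13504626713062}
scene blank_a_mid 0.91 [ 190.1 -376.3   10.2]
scene blank_a_mid 0.82 [ 522.3 -130.3   48. ]
scene blank_a_mid 0.77 [ 324.9 -224.7    9.7]
scene stop 0.63 [624.4 187.4  39.4]
scene rail 0.89 [658.8  59.9  40.3]
scene rail 0.6 [ 420.3 -459.1    1.8]
top pallet 0.67 [551.  -16.1   1.5]
top blank_a_mid 0.88 [ 328.  -225.6    5.2]
top blank_a_mid 0.83 [319.4 178.4   6. ]
top blank_a_mid 0.66 [ 523.7 -133.7   47.1]
top stop 0.79 [620.4 182.7  35.9]
top stop 0.59 [507.  213.1  38.4]
top rail 0.83 [658.3  53.2  42.4]
```

View pics/scene0.png

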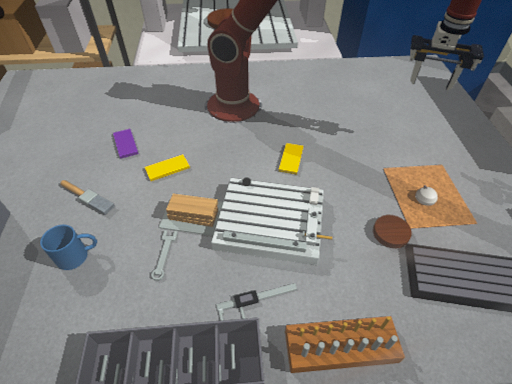

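View pics/top0.png

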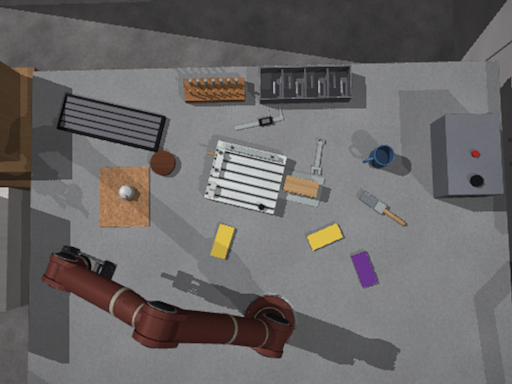

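The scene view shows the stack at about (192,209), the bed at (270,215), the rail along the bed's front edge and the stop at its right end. The top view shows the stack at (302,187), the rail at the upper edge (250,150) and the stop on the left (213,180). The yellow and purple plates are decoys. Next I'll measure the geometry from depth.

Run:
```python
from h import *
for c in ['scene','top']:
    z=np.load(f'{c}0.npz'); W=cloud(c,z['d'],z['T'])
    # rasterise local heights
    x0,y0=400,-260
    m=(W[...,0]>x0)&(W[...,0]<760)&(W[...,1]>y0)&(W[...,1]<300)&(z['d']>0)
    P=W[m]; C=z['p'][m]
    s=1.4
    H=np.zeros((int(360*s),int(560*s)),np.float32); I=np.zeros(H.shape+(3,),np.uint8)
    for p,cc in zip(P,C):
        i=int((p[0]-x0)*s); j=int((p[1]-y0)*s)
        H[max(0,i-1):i+2,max(0,j-1):j+2]=p[2]; I[max(0,i-1):i+2,max(0,j-1):j+2]=cc
    cm=cv2.applyColorMap(np.clip(H*3.2,0,255).astype(np.uint8),cv2.COLORMAP_JET)
    cv2.imwrite(f'pics/{c}_h.png',cm); cv2.imwrite(f'pics/{c}_o.png',I)
    # top blank
    m=(P[:,2]>46)&(P[:,2]<58)&(np.abs(P[:,0]-522)<70)&(P[:,1]<-45)
    print(c,m.sum(),cv2.minAreaRect(P[m][:,:2].astype(np.float32)),P[m][:,2].mean())
    m=(P[:,2]>50)&(P[:,2]<64)&(P[:,0]>560)&(P[:,1]>-60)
    print(cv2.minAreaRect(P[m][:,:2].astype(np.float32)),P[m][:,2].mean())
    m=(P[:,2]>30)&(P[:,2]<46)&(P[:,1]>-50)&(P[:,1]<260)
    print('bed',cv2.minAreaRect(P[m][:,:2].astype(np.float32)),P[m][:,2].mean())
```

```text
scene 875 ((521.1358032226562, -135.02365112304688), (131.88784790039062, 65.43748474121094), 76.28298950195312) 53.57064049837559
((649.707763671875, 91.2005386352539), (118.52764129638672, 270.91290283203125), 14.758391380310059) 57.96396363868593
bed ((564.5113525390625, 80.51618194580078), (280.35284423828125, 237.33995056152344), 75.56534576416016) 40.76508500109059
top 421 ((528.2230834960938, -117.15929412841797), (168.08030700683594, 73.3132095336914), 68.51551818847656) 52.149530575058364
((628.7865600585938, 90.31497192382812), (129.2251434326172, 277.0550231933594), 0.25572943687438965) 57.09412609252873
bed ((564.3780517578125, 83.28827667236328), (282.0798645019531, 235.47506713867188), 75.67369079589844) 38.89914762616194
```

View pics/scene_h.png

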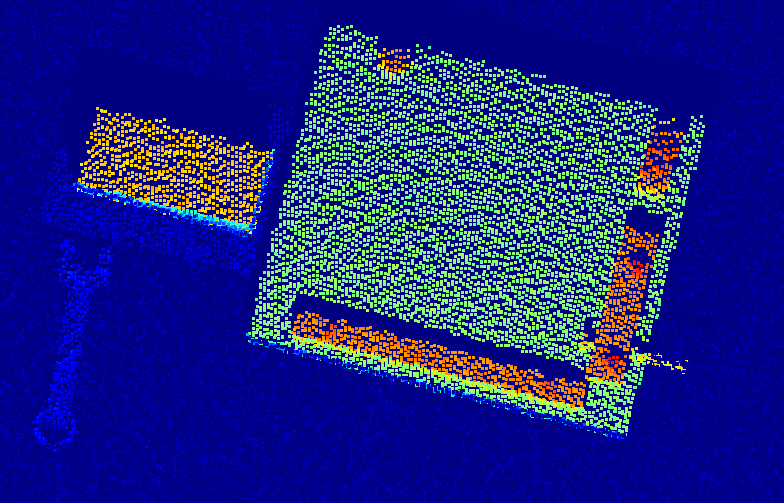

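View pics/scene_o.png

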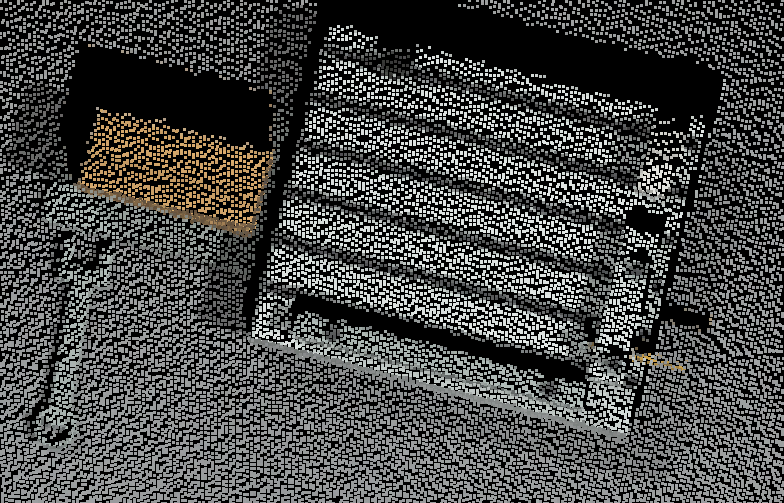

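View pics/top_o.png

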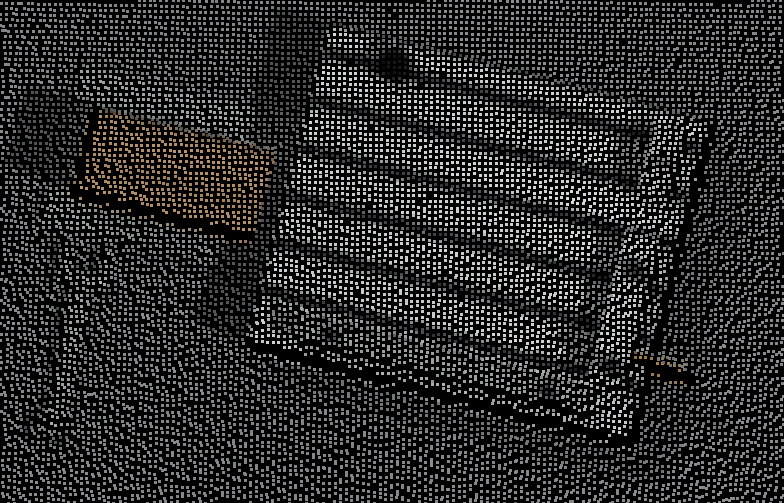

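Request:
jog_arm --deltas '[{"delta_pos":[-0.0424,0.063,-0.0076],"twist":[0,0,0],"gripper":-1},{"delta_pos":[-0.0424,0.063,-0.0076],"twist":[0,0,0],"gripper":-1},{"delta_pos":[-0.0424,0.063,-0.0076],"twist":[0,0,0],"gripper":-1},{"delta_pos":[-0.0424,0.063,-0.0076],"twist":[0,0,0],"gripper":-1},{"delta_pos":[-0.0424,0.063,-0.0076],"twist":[0,0,0],"gripper":-1},{"delta_pos":[-0.0424,0.063,-0.0076],"twist":[0,0,0],"gripper":-1},{"delta_pos":[-0.0424,0.063,-0.0076],"twist":[0,0,0],"gripper":-1},{"delta_pos":[-0.0424,0.063,-0.0076],"twist":[0,0,0],"gripper":-1},{"delta_pos":[-0.0424,0.063,-0.0076],"twist":[0,0,0],"gripper":-1},{"delta_pos":[-0.0424,0.063,-0.0076],"twist":[0,0,0],"gripper":-1},{"delta_pos":[-0.0424,0.063,-0.0076],"twist":[0,0,0],"gripper":-1}]'

```text
time_s: 1.42
eef_pos: [481.2, 249.3, 261.0]
eef_rot: [-0.0, 0.832, 0.554, 0.0]
contact_force: [-0.1, 0.0, -0.1]
opening: 92.9
```

Request:
jog_arm --deltas '[{"delta_pos":[0,0,0],"twist":[0,0,0.0567],"gripper":-1},{"delta_pos":[0,0,0],"twist":[0,0,0.0567],"gripper":-1},{"delta_pos":[0,0,0],"twist":[0,0,0.0567],"gripper":-1},{"delta_pos":[0,0,0],"twist":[0,0,0.0567],"gripper":-1},{"delta_pos":[0,0,0],"twist":[0,0,0.0567],"gripper":-1},{"delta_pos":[0,0,0],"twist":[0,0,0.0567],"gripper":-1},{"delta_pos":[0,0,0],"twist":[0,0,0.0567],"gripper":-1},{"delta_pos":[0,0,0],"twist":[0,0,0.0567],"gripper":-1},{"delta_pos":[0,0,0],"twist":[0,0,0.0567],"gripper":-1},{"delta_pos":[0,0,0],"twist":[0,0,0.0567],"gripper":-1},{"delta_pos":[0,0,0],"twist":[0,0,0.0567],"gripper":-1},{"delta_pos":[0,0,0],"twist":[0,0,0.0567],"gripper":-1}]'

```text
time_s: 2.42
eef_pos: [480.3, 251.1, 260.6]
eef_rot: [-0.0, 0.992, -0.127, 0.0]
contact_force: [0.0, -0.0, -0.2]
opening: 93.1
```

Request:
jog_arm --deltas '[{"delta_pos":[0.029,0.0638,-0.0133],"gripper":-1},{"delta_pos":[0.029,0.0638,-0.0133],"gripper":-1},{"delta_pos":[0.029,0.0638,-0.0133],"gripper":-1},{"delta_pos":[0.029,0.0638,-0.0133],"gripper":-1},{"delta_pos":[0.029,0.0638,-0.0133],"gripper":-1},{"delta_pos":[0.029,0.0638,-0.0133],"gripper":-1},{"delta_pos":[0.029,0.0638,-0.0133],"gripper":-1},{"delta_pos":[0.029,0.0638,-0.0133],"gripper":-1},{"delta_pos":[0.029,0.0638,-0.0133],"gripper":-1},{"delta_pos":[0,0,0],"gripper":-1}]'

```text
invalid input
```

Run:
```python
from h import *
c='wrist'
s=r.sense(); print(s['eef_pos'],s['eef_rot'],s['joints'].round(2)); print(r.camera_info(c))
T=T_wc(c); p,d=r.snapshot(c); cv2.imwrite(f'pics/{c}0.png',p); np.savez(f'{c}0.npz',p=p,d=d,T=T)
for n in ['blank_a_mid','stop','rail','pallet']:
    for k in r.spot_point(n,c)[:3]: print(c,n,round(k['confidence'],2),world(c,k['location'],T).round(1))
```

```text
[480.32649048 251.1080277  260.5876384 ] [-1.39321291e-04  9.91844588e-01 -1.27453099e-01  3.16598031e-05] [-0.79  0.42  0.39  1.69 -0.18  1.07 -0.59]
{'K': array([[327.63840248,   0.        , 256.99924088],
       [  0.        , 327.63840248, 191.63600174],
       [  0.        ,   0.        ,   1.        ]]), 'tool_from_camera': array([[ 9.99999724e-01, -4.71978021e-04,  5.74023714e-04,
        -5.02804977e-01],
       [ 2.79324041e-04,  9.54500435e-01,  2.98209392e-01,
        -8.28931232e+01],
       [-6.88654163e-04, -2.98209150e-01,  9.54500303e-01,
        -1.66334592e+02],
       [ 0.00000000e+00,  0.00000000e+00,  0.00000000e+00,
         1.00000000e+00]])}
wrist blank_a_mid 0.74 [315.4 177.1   5.6]
wrist stop 0.85 [618.  182.8  38.8]
wrist rail 0.86 [658.2  49.8  39.1]
wrist pallet 0.62 [551.  -12.9  -2.2]
```

View pics/wrist0.png

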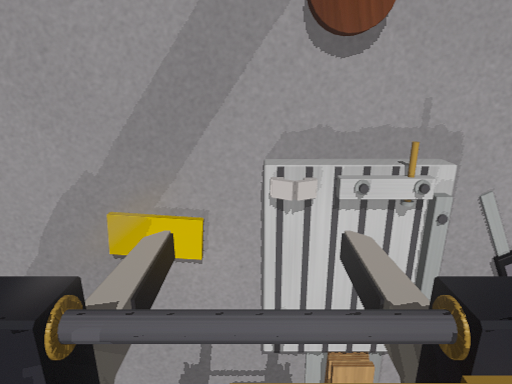

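The wrist view shows the stop bar at (385,188), its gold screw at (413,160), the white arch on the bed at (293,188), the rail at (435,235) and the stack end at (350,365). The move was refused because twist was missing, so I'll repeat it.

Request:
jog_arm --deltas '[{"delta_pos":[0.029,0.0638,-0.0133],"twist":[0,0,0],"gripper":-1},{"delta_pos":[0.029,0.0638,-0.0133],"twist":[0,0,0],"gripper":-1},{"delta_pos":[0.029,0.0638,-0.0133],"twist":[0,0,0],"gripper":-1},{"delta_pos":[0.029,0.0638,-0.0133],"twist":[0,0,0],"gripper":-1},{"delta_pos":[0.029,0.0638,-0.0133],"twist":[0,0,0],"gripper":-1},{"delta_pos":[0.029,0.0638,-0.0133],"twist":[0,0,0],"gripper":-1},{"delta_pos":[0.029,0.0638,-0.0133],"twist":[0,0,0],"gripper":-1},{"delta_pos":[0.029,0.0638,-0.0133],"twist":[0,0,0],"gripper":-1},{"delta_pos":[0.029,0.0638,-0.0133],"twist":[0,0,0],"gripper":-1},{"delta_pos":[0,0,0],"twist":[0,0,0],"gripper":-1}]'

```text
time_s: 3.5
eef_pos: [536.1, -69.7, 322.3]
eef_rot: [0.003, 0.991, -0.131, 0.002]
contact_force: [0.1, -1.0, 0.2]
opening: 93.1
```

Run:
```python
from h import *
c='wrist'
s=r.sense(); print(s['eef_pos'],s['eef_rot'],s['joints'].round(2))
T=T_wc(c); p,d=r.snapshot(c); cv2.imwrite(f'pics/{c}1.png',p); np.savez(f'{c}1.npz',p=p,d=d,T=T)
for n in ['blank_a_mid','rail','pallet']:
    for k in r.spot_point(n,c)[:3]: print(c,n,round(k['confidence'],2),world(c,k['location'],T).round(1))
W=cloud(c,d,T)
P=W[(d>0)]
m=(P[:,2]>48)&(P[:,2]<56)&(np.abs(P[:,0]-522)<70)&(P[:,1]<-50)&(P[:,1]>-220)
print(m.sum(),cv2.minAreaRect(P[m][:,:2].astype(np.float32)),P[m][:,2].mean())
```

```text
[536.12745956 -69.72940388 322.30278217] [ 0.00322111  0.99143087 -0.13056937  0.00246795] [-0.24  0.38  0.49  1.59 -0.18  1.22  0.01]
wrist blank_a_mid 0.92 [ 525.9 -131.7   46.9]
wrist blank_a_mid 0.91 [ 320.9 -221.2    4.5]
wrist blank_a_mid 0.62 [ 195.2 -377.4    6.8]
wrist rail 0.59 [655.6  47.6  37.6]
wrist pallet 0.71 [553.7 -14.4  -1. ]
wrist pallet 0.57 [ 526.2 -133.5   47.9]
3740 ((522.7088012695312, -135.15597534179688), (130.31512451171875, 60.11144256591797), 75.71013641357422) 52.362276938938784
```

View pics/wrist1.png

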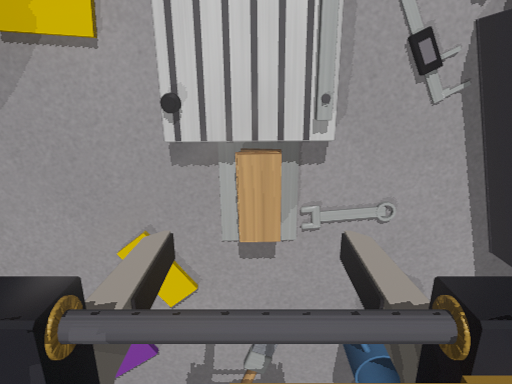

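The stack is seen at (258,195), with the wrench to its right at (345,213) clear of the finger path. The fitted rectangle is 130.3 x 60.1 mm, which matches the blank. I'll re-measure now the arm has settled, together with the rail face.

Request:
jog_arm --deltas '[{"delta_pos":[0,0,0],"twist":[0,0,0],"gripper":-1},{"delta_pos":[0,0,0],"twist":[0,0,0],"gripper":-1},{"delta_pos":[0,0,0],"twist":[0,0,0],"gripper":-1}]'

```text
time_s: 3.95
eef_pos: [535.8, -58.1, 320.1]
eef_rot: [-0.0, 0.992, -0.123, -0.0]
contact_force: [0.1, 0.3, 0.8]
opening: 93.1
```

```bash
cat > meas.py <<'E'
from h import *
def rect(P,lo,hi,c,rad):
    m=(P[:,2]>lo)&(P[:,2]<hi)&(np.hypot(P[:,0]-c[0],P[:,1]-c[1])<rad)
    return m.sum(),cv2.minAreaRect(P[m][:,:2].astype(np.float32)),P[m][:,2].mean()
def shot(name):
    c='wrist'; T=T_wc(c); p,d=r.snapshot(c); cv2.imwrite(f'pics/{name}.png',p); np.savez(f'{name}.npz',p=p,d=d,T=T)
    return cloud(c,d,T)[d>0]
E
python3 - <<'E'
from meas import *
s=r.sense(); print(s['eef_pos'],s['eef_rot'])
P=shot('wrist2')
print(rect(P,48,56,(522,-135),85))
m=(P[:,2]>53)&(P[:,2]<61)&(P[:,0]>610)&(P[:,1]<160)&(P[:,1]>-60); print(cv2.minAreaRect(P[m][:,:2].astype(np.float32)),P[m][:,2].mean())
# bed edge near stack (y=-45) corner
m=(P[:,2]>36)&(P[:,2]<42)&(P[:,1]>-70); print(P[m][:,2].mean())
a=np.deg2rad(-14.35); ex=np.array([np.cos(a),np.sin(a)]); ey=np.array([-np.sin(a),np.cos(a)])
q=P[m][:,:2]; print('min y',np.percentile(q@ey,[.2,1]),'x',np.percentile(q@ex,[.2,99.8]), 'origin nominal',np.array([553,-13.2])@ey,np.array([553,-13.2])@ex)
print(s['joints'].round(3))
E
```

```text
[535.77182293 -58.09204366 320.0770841 ] [-1.55871876e-04  9.92362719e-01 -1.23353644e-01 -2.96324277e-04]
(np.int64(3703), ((522.6279296875, -135.13623046875), (130.6692657470703, 59.97093200683594), 75.65225219726562), np.float64(52.3294662852253))
((755.8792114257812, -4.5528106689453125), (151.18666076660156, 238.28016662597656), 75.39324951171875) 57.01064982272545
39.23840704296073
min y [78.35156456 81.00439157] x [410.75115514 849.66061459] origin nominal 124.26987544664449 539.0178457680928
[-0.254  0.379  0.476  1.591 -0.182  1.216  0.009]
```

Request:
jog_arm --deltas '[{"delta_pos":[0.0016,0.0195,0.06],"twist":[0,0,0],"gripper":-1},{"delta_pos":[0.0016,0.0195,0.06],"twist":[0,0,0],"gripper":-1},{"delta_pos":[0.0016,0.0195,0.06],"twist":[0,0,0],"gripper":-1},{"delta_pos":[0.0016,0.0195,0.06],"twist":[0,0,0],"gripper":-1},{"delta_pos":[0.0016,0.0195,0.06],"twist":[0,0,0],"gripper":-1},{"delta_pos":[0.0016,0.0195,0.06],"twist":[0,0,0],"gripper":-1},{"delta_pos":[0.0016,0.0195,0.06],"twist":[0,0,0],"gripper":-1},{"delta_pos":[0.0016,0.0195,0.06],"twist":[0,0,0],"gripper":-1},{"delta_pos":[0,0,0],"twist":[0,0,0],"gripper":-1},{"delta_pos":[0,0,0],"twist":[0,0,0],"gripper":-1},{"delta_pos":[0,0,0],"twist":[0,0,0],"gripper":-1},{"delta_pos":[0,0,0],"twist":[0,0,0],"gripper":-1}]'

```text
time_s: 5.0
eef_pos: [524.5, -136.0, 82.3]
eef_rot: [-0.0, 0.992, -0.124, 0.002]
contact_force: [-0.1, 0.4, 0.1]
opening: 92.9
```

Request:
jog_arm --deltas '[{"delta_pos":[-0.001,0,0.0195],"twist":[0,0,0],"gripper":-1},{"delta_pos":[-0.001,0,0.0195],"twist":[0,0,0],"gripper":-1},{"delta_pos":[-0.001,0,0.0195],"twist":[0,0,0],"gripper":-1},{"delta_pos":[-0.001,0,0.0095],"twist":[0,0,0],"gripper":-1},{"delta_pos":[0,0,0],"twist":[0,0,0],"gripper":-1},{"delta_pos":[0,0,0],"twist":[0,0,0],"gripper":-1},{"delta_pos":[0,0,0],"twist":[0,0,0],"gripper":-1},{"delta_pos":[0,0,0],"twist":[0,0,0],"gripper":-1}]'

```text
time_s: 5.67
eef_pos: [521.1, -136.4, 46.6]
eef_rot: [0.0, 0.992, -0.125, 0.0]
contact_force: [0.5, 0.5, 0.1]
opening: 93.0
```

Request:
jog_arm --deltas '[{"delta_pos":[0.0024,-0.003,0.005],"twist":[0,0,0],"gripper":-1},{"delta_pos":[0,0,0],"twist":[0,0,0],"gripper":-1},{"delta_pos":[0,0,0],"twist":[0,0,0],"gripper":-1}]'

```text
time_s: 5.92
eef_pos: [522.4, -134.8, 43.8]
eef_rot: [-0.0, 0.992, -0.124, 0.0]
contact_force: [0.3, 0.7, 0.3]
opening: 93.1
```

Run:
```python
from h import *
print(r.sense()['eef_pos'])
p,d=r.snapshot('scene'); cv2.imwrite('pics/s1.png',cv2.resize(p[130:290,110:350],None,fx=3.2,fy=3.2,interpolation=cv2.INTER_CUBIC))
```

```text
[ 522.44675638 -134.81430416   43.79467506]
```

View pics/s1.png

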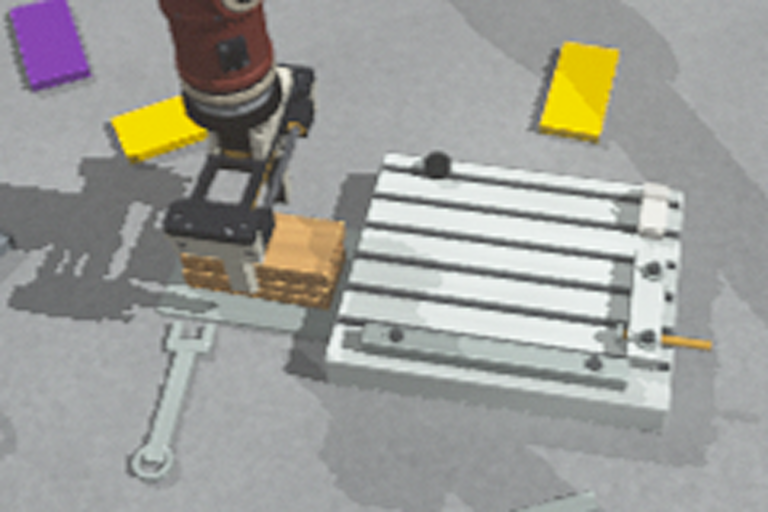

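Request:
jog_arm --deltas '[{"delta_pos":[0,0,0],"twist":[0,0,0],"gripper":-0.2},{"delta_pos":[0,0,0],"twist":[0,0,0],"gripper":-0.2},{"delta_pos":[0,0,0],"twist":[0,0,0],"gripper":-0.2},{"delta_pos":[0,0,0],"twist":[0,0,0],"gripper":-0.2},{"delta_pos":[0,0,0],"twist":[0,0,0],"gripper":0},{"delta_pos":[0,0,0],"twist":[0,0,0],"gripper":0},{"delta_pos":[0,0,0],"twist":[0,0,0],"gripper":0}]'

```text
time_s: 6.55
eef_pos: [522.4, -135.1, 43.8]
eef_rot: [0.0, 0.992, -0.125, 0.0]
contact_force: [0.5, 0.1, 0.1]
opening: 59.5
```

Request:
jog_arm --deltas '[{"delta_pos":[0,-0.002,0],"twist":[0,0,0],"gripper":0},{"delta_pos":[0,-0.003,0],"twist":[0,0,0],"gripper":0},{"delta_pos":[0,-0.004,0],"twist":[0,0,0],"gripper":0},{"delta_pos":[0,-0.004,0],"twist":[0,0,0],"gripper":0}]'

```text
time_s: 6.88
eef_pos: [524.0, -128.7, 43.8]
eef_rot: [0.0, 0.992, -0.125, 0.0]
contact_force: [0.4, -0.8, -0.1]
opening: 59.8
```

Request:
jog_arm --deltas '[{"delta_pos":[0,-0.006,0],"twist":[0,0,0],"gripper":0},{"delta_pos":[0,-0.008,0],"twist":[0,0,0],"gripper":0},{"delta_pos":[0,-0.01,0],"twist":[0,0,0],"gripper":0},{"delta_pos":[0,-0.01,0],"twist":[0,0,0],"gripper":0},{"delta_pos":[0,-0.01,0],"twist":[0,0,0],"gripper":0},{"delta_pos":[0,-0.01,0],"twist":[0,0,0],"gripper":0},{"delta_pos":[0,-0.01,0],"twist":[0,0,0],"gripper":0},{"delta_pos":[0,-0.01,0],"twist":[0,0,0],"gripper":0},{"delta_pos":[0,-0.01,0],"twist":[0,0,0],"gripper":0},{"delta_pos":[0,-0.008,0],"twist":[0,0,0],"gripper":0},{"delta_pos":[0,-0.006,0],"twist":[0,0,0],"gripper":0},{"delta_pos":[0,0,0],"twist":[0,0,0],"gripper":0}]'

```text
time_s: 7.88
eef_pos: [536.4, -80.0, 43.8]
eef_rot: [-0.0, 0.992, -0.124, 0.0]
contact_force: [-0.0, 0.7, 0.2]
opening: 60.0
```

Request:
jog_arm --deltas '[{"delta_pos":[0,-0.006,0],"twist":[0,0,0],"gripper":0},{"delta_pos":[0,-0.01,0],"twist":[0,0,0],"gripper":0},{"delta_pos":[0,-0.012,0],"twist":[0,0,0],"gripper":0},{"delta_pos":[0,-0.012,0],"twist":[0,0,0],"gripper":0},{"delta_pos":[0,-0.012,0],"twist":[0,0,0],"gripper":0},{"delta_pos":[0,-0.012,0],"twist":[0,0,0],"gripper":0},{"delta_pos":[0,-0.012,0],"twist":[0,0,0],"gripper":0},{"delta_pos":[0,-0.012,0],"twist":[0,0,0],"gripper":0},{"delta_pos":[0,-0.012,0],"twist":[0,0,0],"gripper":0},{"delta_pos":[0,-0.012,0],"twist":[0,0,0],"gripper":0},{"delta_pos":[0,-0.012,0],"twist":[0,0,0],"gripper":0},{"delta_pos":[0,-0.012,0],"twist":[0,0,0],"gripper":0},{"delta_pos":[0,-0.012,0],"twist":[0,0,0],"gripper":0},{"delta_pos":[0,-0.012,0],"twist":[0,0,0],"gripper":0},{"delta_pos":[0,-0.012,0],"twist":[0,0,0],"gripper":0},{"delta_pos":[0,-0.008,0],"twist":[0,0,0],"gripper":0},{"delta_pos":[0,-0.004,0],"twist":[0,0,0],"gripper":0},{"delta_pos":[0,0,0],"twist":[0,0,0],"gripper":0},{"delta_pos":[0,0,0],"twist":[0,0,0],"gripper":0}]'

```text
time_s: 9.47
eef_pos: [558.7, 7.7, 43.8]
eef_rot: [0.0, 0.992, -0.125, -0.0]
contact_force: [-0.3, 0.2, -1.2]
opening: 59.7
```

Request:
jog_arm --deltas '[{"delta_pos":[0,0,0.0016],"twist":[0,0,0],"gripper":0},{"delta_pos":[0,0,0],"twist":[0,0,0],"gripper":0},{"delta_pos":[0,0,0],"twist":[0,0,0],"gripper":-0.4},{"delta_pos":[0,0,0],"twist":[0,0,0],"gripper":-0.6},{"delta_pos":[0,0,0],"twist":[0,0,0],"gripper":-0.8},{"delta_pos":[0,0,0],"twist":[0,0,0],"gripper":-0.8},{"delta_pos":[0,0,-0.04],"twist":[0,0,0],"gripper":-0.8},{"delta_pos":[0,0,-0.07],"twist":[0,0,0],"gripper":-0.8},{"delta_pos":[0,-0.06,-0.07],"twist":[0,0,0],"gripper":-0.8},{"delta_pos":[0,-0.06,-0.07],"twist":[0,0,0],"gripper":-0.8},{"delta_pos":[0,-0.06,-0.07],"twist":[0,0,0],"gripper":-0.8},{"delta_pos":[0,0,-0.05],"twist":[0,0,0],"gripper":-0.8},{"delta_pos":[0,0,0],"twist":[0,0,0],"gripper":-0.8},{"delta_pos":[0,0,0],"twist":[0,0,0],"gripper":-0.8},{"delta_pos":[0,0,0],"twist":[0,0,0],"gripper":-0.8}]'

```text
time_s: 10.72
eef_pos: [577.9, 86.0, 217.0]
eef_rot: [0.0, 0.992, -0.125, -0.001]
contact_force: [-0.1, 0.2, -0.9]
opening: 83.9
```

Run:
```python
from meas import *
s=r.sense(); print(s['eef_pos'],s['eef_rot'])
P=shot('wrist3')
print('a',rect(P,47.5,54,(558.7,7.7),75))
a=np.deg2rad(-14.35); ex=np.array([np.cos(a),np.sin(a)]); ey=np.array([-np.sin(a),np.cos(a)]);O=np.array([553,-13.2])
q=np.c_[(P[:,:2]-O)@ex,(P[:,:2]-O)@ey]
m=(P[:,2]>54)&(P[:,2]<60)&(q[:,0]>65)&(q[:,0]<110)&(q[:,1]>-20)&(q[:,1]<180); print('rail',cv2.minAreaRect(q[m].astype(np.float32)),np.percentile(q[m][:,0],[1,5,50,95]))
m=(P[:,2]>54)&(P[:,2]<60)&(q[:,0]>-40)&(q[:,0]<110)&(q[:,1]>185)&(q[:,1]<240); print('stop',cv2.minAreaRect(q[m].astype(np.float32)))
m=(P[:,2]>44)&(P[:,2]<60)&(q[:,0]>30)&(q[:,0]<62)&(q[:,1]>120)&(q[:,1]<195); print('screw',q[m].round(0)[:40], m.sum())
```

```text
[577.94575284  86.01147935 217.02081168] [ 4.00012996e-04  9.92131920e-01 -1.25192151e-01 -1.00900771e-03]
a (np.int64(5700), ((580.00048828125, 2.2833099365234375), (130.1621856689453, 105.84358215332031), 75.59790802001953), np.float64(51.37180570929085))
rail ((85.72781372070312, 81.72250366210938), (196.13803100585938, 20.717750549316406), 89.76959228515625) [75.55255393 76.04263409 84.02556768 94.3138877 ]
stop ((28.492698669433594, 204.01881408691406), (34.992408752441406, 135.9004364013672), 88.43392944335938)
screw [[ 43. 194.]
 [ 43. 194.]
 [ 44. 194.]
 [ 45. 194.]
 [ 46. 194.]
 [ 47. 194.]
 [ 48. 194.]
 [ 49. 194.]
 [ 42. 194.]
 [ 43. 194.]
 [ 44. 193.]
 [ 45. 193.]
 [ 46. 193.]
 [ 47. 193.]
 [ 48. 193.]
 [ 49. 194.]
 [ 42. 193.]
 [ 43. 193.]
 [ 44. 193.]
 [ 45. 193.]
 [ 46. 193.]
 [ 47. 193.]
 [ 48. 193.]
 [ 49. 193.]
 [ 43. 192.]
 [ 44. 192.]
 [ 44. 192.]
 [ 45. 192.]
 [ 46. 192.]
 [ 47. 192.]
 [ 48. 192.]
 [ 49. 192.]
 [ 43. 191.]
 [ 43. 191.]
 [ 44. 191.]
 [ 45. 191.]
 [ 46. 191.]
 [ 47. 191.]
 [ 48. 191.]
 [ 49. 191.]] 118
```

View pics/wrist3.png

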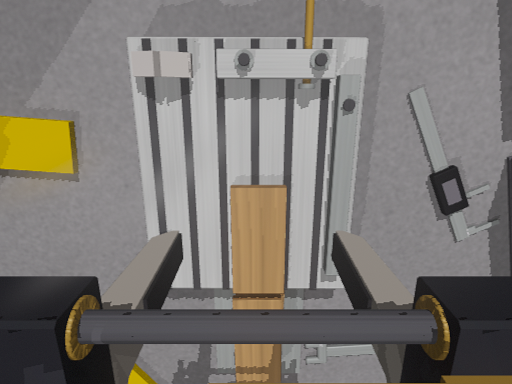

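The blank lies on the bed at (258,240) and the rest of the stack looks undisturbed at (258,340). The screw pad shows at (306,85), sticking out about 10 mm. I'll measure in the pallet frame.

Run:
```python
from meas import *
z=np.load('wrist3.npz'); P=cloud('wrist',z['d'],z['T'])
a=np.deg2rad(-14.35); ex=np.array([np.cos(a),np.sin(a)]); ey=np.array([-np.sin(a),np.cos(a)]);O=np.array([553,-13.2])
q=np.stack([(P[...,:2]-O)@ex,(P[...,:2]-O)@ey],-1)
m=(P[...,2]>44)&(P[...,2]<60)&(q[...,0]>30)&(q[...,0]<62)&(q[...,1]>120)&(q[...,1]<195)
print('screw y min',np.percentile(q[m][:,1],[0,2,5]),'x',np.percentile(q[m][:,0],[2,98]))
p=z['p'].astype(int); brown=(p[...,2]-p[...,0]>40)&(P[...,2]>47.5)&(P[...,2]<54)&(np.abs(q[...,0])<50)&(q[...,1]>-45)
print('a',cv2.minAreaRect(q[brown].astype(np.float32)),P[brown][:,2].mean())
m=(P[...,2]>54)&(P[...,2]<60)&(q[...,0]>-20)&(q[...,0]<75)&(q[...,1]>185)&(q[...,1]<240); print('stop y',np.percentile(q[m][:,1],[1,99]))
```

```text
screw y min [186.13774373 186.13941685 186.14217346] x [38.73391092 52.83684617]
a ((7.697391510009766, 109.7518310546875), (309.1627502441406, 68.28433990478516), 85.01436614990234) 51.393857475790334
stop y [187.95694168 220.35172076]
```

Run:
```python
from meas import *
z=np.load('wrist3.npz'); P=cloud('wrist',z['d'],z['T'])
a=np.deg2rad(-14.35); ex=np.array([np.cos(a),np.sin(a)]); ey=np.array([-np.sin(a),np.cos(a)]);O=np.array([553,-13.2])
q=np.stack([(P[...,:2]-O)@ex,(P[...,:2]-O)@ey],-1)
p=z['p'].astype(int); brown=(p[...,2]-p[...,0]>25)&(P[...,2]>47.5)&(P[...,2]<54)&(np.abs(q[...,0])<50)&(q[...,1]>-60)&(q[...,1]<120)
print('a',brown.sum(),cv2.minAreaRect(q[brown].astype(np.float32)),P[brown][:,2].mean())
m=brown&(np.abs(q[...,1]-20)<40);print('a x',np.percentile(q[m][:,0],[1,99]),'y',np.percentile(q[brown][:,1],[1,99]))
```

```text
a 5643 ((-0.4210338592529297, 21.66232681274414), (130.1282196044922, 59.76420211791992), 89.80655670166016) 51.373778696355735
a x [-29.42507574  28.63214232] y [-41.22155142  85.93974843]
```

Request:
jog_arm --deltas '[{"delta_pos":[0,0,0],"twist":[0,0,-0.0577],"gripper":1},{"delta_pos":[0,0,0],"twist":[0,0,-0.0577],"gripper":1},{"delta_pos":[0,0,0],"twist":[0,0,-0.0577],"gripper":1},{"delta_pos":[0,0,0],"twist":[0,0,-0.0577],"gripper":1},{"delta_pos":[0,0,0],"twist":[0,0,-0.0577],"gripper":1},{"delta_pos":[0,0,0],"twist":[0,0,-0.0577],"gripper":1},{"delta_pos":[0,0,0],"twist":[0,0,-0.0577],"gripper":1},{"delta_pos":[0,0,0],"twist":[0,0,-0.0577],"gripper":1},{"delta_pos":[0,0,0],"twist":[0,0,-0.0577],"gripper":1},{"delta_pos":[0,0,0],"twist":[0,0,-0.0577],"gripper":1},{"delta_pos":[0,0,0],"twist":[0,0,-0.0577],"gripper":1},{"delta_pos":[0,0,0],"twist":[0,0,-0.0577],"gripper":1},{"delta_pos":[0,0,0],"twist":[0,0,-0.0577],"gripper":1},{"delta_pos":[0,0,0],"twist":[0,0,0],"gripper":1},{"delta_pos":[0,0,0],"twist":[0,0,0],"gripper":1},{"delta_pos":[0,0,0],"twist":[0,0,0],"gripper":1}]'

```text
time_s: 12.1
eef_pos: [578.4, 86.2, 217.0]
eef_rot: [-0.0, 0.791, 0.612, -0.001]
contact_force: [0.6, 0.1, 0.4]
opening: 0.4
```

```bash
cat > go.py <<'E'
import sys
from h import *
def go(px,py,z):
    s=r.sense(); M=q2R(s['eef_rot']); p=np.array(s['eef_pos'])
    a=np.deg2rad(-14.35); t=np.array([553+px*np.cos(a)-py*np.sin(a),-13.2+px*np.sin(a)+py*np.cos(a),z])
    Mt=M.T; tool=Mt@(t-p)
    az=np.degrees(np.arctan2(M[1,0],M[0,0]))
    q=p[:2]-[553,-13.2]
    print('now pallet',(q@[np.cos(a),np.sin(a)]).round(1),(q@[-np.sin(a),np.cos(a)]).round(1),p[2].round(1),'az',az.round(2),'tilt',np.degrees(np.arccos(-M[2,2])).round(2),'target',t.round(1),'tool delta mm',tool.round(1),'norm',(tool/500).round(4),'F',s['contact_force'].round(2),'j7',s['joints'].round(2)[-1],'t',s['time_s'],'op',s['opening'])
go(*map(float,sys.argv[1:]))
E
python3 go.py -60 21.7 80
```

```text
now pallet 0.0 102.6 217.0 az 75.49 tilt 0.12 target [500.3  22.7  80. ] tool delta mm [-80.9 -59.5 137.1] norm [-0.1618 -0.119   0.2743] F [0.65 0.13 0.44] j7 1.17 t 12.1 op 0.44922604160281104
```

Request:
jog_arm --deltas '[{"delta_pos":[-0.027,-0.0198,0.0457],"twist":[0,0,0],"gripper":1},{"delta_pos":[-0.027,-0.0198,0.0457],"twist":[0,0,0],"gripper":1},{"delta_pos":[-0.027,-0.0198,0.0457],"twist":[0,0,0],"gripper":1},{"delta_pos":[-0.027,-0.0198,0.0457],"twist":[0,0,0],"gripper":1},{"delta_pos":[-0.027,-0.0198,0.0457],"twist":[0,0,0],"gripper":1},{"delta_pos":[-0.027,-0.0198,0.0457],"twist":[0,0,0],"gripper":1},{"delta_pos":[0,0,0],"twist":[0,0,0],"gripper":1},{"delta_pos":[0,0,0],"twist":[0,0,0],"gripper":1},{"delta_pos":[0,0,0],"twist":[0,0,0],"gripper":1},{"delta_pos":[0,0,0],"twist":[0,0,0],"gripper":1}]'

```text
time_s: 12.93
eef_pos: [503.8, 24.1, 82.2]
eef_rot: [0.001, 0.789, 0.614, 0.002]
contact_force: [-0.1, 0.3, 0.2]
opening: 0.3
```

```bash
python3 go.py -60 21.7 44
```

```text
now pallet -56.9 23.9 82.2 az 75.74 tilt 0.26 target [500.3  22.7  44. ] tool delta mm [-2.3 -3.2 38.2] norm [-0.0046 -0.0064  0.0765] F [-0.09  0.33  0.19] j7 1.28 t 12.9333 op 0.2882566831904497
```

Request:
jog_arm --deltas '[{"delta_pos":[0,0,0.024],"twist":[0,0,0],"gripper":1},{"delta_pos":[0,0,0.024],"twist":[0,0,0],"gripper":1},{"delta_pos":[0,0,0.018],"twist":[0,0,0],"gripper":1},{"delta_pos":[0,0,0.006],"twist":[0,0,0],"gripper":1},{"delta_pos":[0,0,0],"twist":[0,0,0],"gripper":1},{"delta_pos":[0,0,0],"twist":[0,0,0],"gripper":1},{"delta_pos":[0,0,0],"twist":[0,0,0],"gripper":1}]'

```text
time_s: 13.52
eef_pos: [502.0, 23.1, 45.4]
eef_rot: [0.0, 0.79, 0.614, 0.001]
contact_force: [0.9, 0.3, -0.1]
opening: 0.7
```

```bash
python3 go.py -60 21.7 44
```

```text
now pallet -58.4 22.5 45.4 az 75.7 tilt 0.08 target [500.3  22.7  44. ] tool delta mm [-0.8 -1.6  1.4] norm [-0.0016 -0.0032  0.0028] F [ 0.88  0.29 -0.12] j7 1.28 t 13.5167 op 0.6772540872774353
```

Request:
jog_arm --deltas '[{"delta_pos":[0,0.01,0.001],"twist":[0,0,0],"gripper":1},{"delta_pos":[0,0.01,0],"twist":[0,0,0],"gripper":1},{"delta_pos":[0,0.006,0],"twist":[0,0,0],"gripper":1},{"delta_pos":[0,0.004,0],"twist":[0,0,0],"gripper":1},{"delta_pos":[0,0.004,0],"twist":[0,0,0],"gripper":1},{"delta_pos":[0,0.004,0],"twist":[0,0,0],"gripper":1},{"delta_pos":[0,0.004,0],"twist":[0,0,0],"gripper":1},{"delta_pos":[0,0.004,0],"twist":[0,0,0],"gripper":1},{"delta_pos":[0,0.004,0],"twist":[0,0,0],"gripper":1},{"delta_pos":[0,0.005,0],"twist":[0,0,0],"gripper":1},{"delta_pos":[0,0.005,0],"twist":[0,0,0],"gripper":1},{"delta_pos":[0,0.005,0],"twist":[0,0,0],"gripper":1},{"delta_pos":[0,0.005,0],"twist":[0,0,0],"gripper":1},{"delta_pos":[0,0.005,0],"twist":[0,0,0],"gripper":1},{"delta_pos":[0,0.005,0],"twist":[0,0,0],"gripper":1},{"delta_pos":[0,0.005,0],"twist":[0,0,0],"gripper":1},{"delta_pos":[0,0.005,0],"twist":[0,0,0],"gripper":1},{"delta_pos":[0,0,0],"twist":[0,0,0],"gripper":1}]'

```text
time_s: 15.02
eef_pos: [545.7, 11.6, 44.3]
eef_rot: [0.0, 0.79, 0.613, 0.0]
contact_force: [0.5, -0.1, -0.2]
opening: 0.5
```

```bash
python3 go.py -60 21.7 44
python3 - <<'E'
from meas import *
P=shot('wrist4')
E
```

```text
now pallet -13.2 22.2 44.3 az 75.67 tilt 0.05 target [500.3  22.7  44. ] tool delta mm [ -0.5 -46.8   0.3] norm [-0.001  -0.0936  0.0006] F [ 0.55 -0.13 -0.18] j7 1.3 t 15.0167 op 0.489646514799857
```

View pics/wrist4.png

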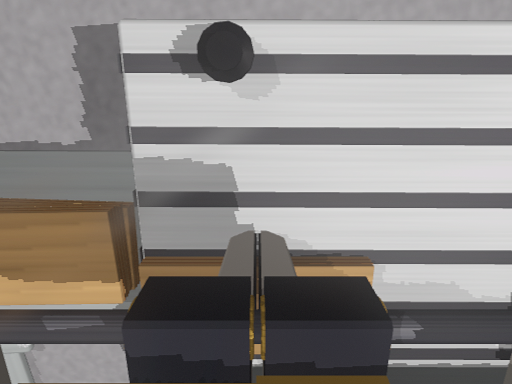

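The fingers at (258,260) bear on the middle of the blank's long side, which spans (140 to 372, 262), and the blank is parallel to the slots. I'll go on slowly to the rail.

Request:
jog_arm --deltas '[{"delta_pos":[0,0.004,0],"twist":[0,0,0],"gripper":1},{"delta_pos":[0,0.004,0],"twist":[0,0,0],"gripper":1},{"delta_pos":[0,0.004,0],"twist":[0,0,0],"gripper":1},{"delta_pos":[0,0.004,0],"twist":[0,0,0],"gripper":1},{"delta_pos":[0,0.004,0],"twist":[0,0,0],"gripper":1},{"delta_pos":[0,0.002,0],"twist":[0,0,0],"gripper":1},{"delta_pos":[0,0.002,0],"twist":[0,0,0],"gripper":1},{"delta_pos":[0,0,0],"twist":[0,0,0],"gripper":1}]'

```text
time_s: 15.73
eef_pos: [556.8, 8.8, 44.3]
eef_rot: [0.0, 0.79, 0.613, 0.0]
contact_force: [-0.8, 0.4, -0.0]
opening: 0.1
```

```bash
python3 go.py -60 21.7 44
```

```text
now pallet -1.7 22.2 44.3 az 75.68 tilt 0.02 target [500.3  22.7  44. ] tool delta mm [ -0.5 -58.3   0.3] norm [-0.001  -0.1166  0.0005] F [-0.8   0.38 -0.  ] j7 1.31 t 15.7333 op 0.06635202312549858
```

Now 0.5 mm rows, watching the force.

Request:
jog_arm --deltas '[{"delta_pos":[0,0.001,0],"twist":[0,0,0],"gripper":1},{"delta_pos":[0,0.001,0],"twist":[0,0,0],"gripper":1},{"delta_pos":[0,0.001,0],"twist":[0,0,0],"gripper":1},{"delta_pos":[0,0.001,0],"twist":[0,0,0],"gripper":1}]'

```text
time_s: 16.07
eef_pos: [558.6, 8.3, 44.3]
eef_rot: [0.0, 0.79, 0.614, 0.0]
contact_force: [-0.4, 0.3, 0.7]
opening: 0.2
```

Request:
jog_arm --deltas '[{"delta_pos":[0,0.001,0],"twist":[0,0,0],"gripper":1},{"delta_pos":[0,0.001,0],"twist":[0,0,0],"gripper":1}]'

```text
time_s: 16.23
eef_pos: [559.5, 8.1, 44.3]
eef_rot: [0.0, 0.79, 0.614, -0.0]
contact_force: [-0.4, 0.1, -0.2]
opening: 0.4
```

Request:
jog_arm --deltas '[{"delta_pos":[0,0.001,0],"twist":[0,0,0],"gripper":1},{"delta_pos":[0,0.001,0],"twist":[0,0,0],"gripper":1}]'

```text
time_s: 16.4
eef_pos: [560.5, 7.8, 44.3]
eef_rot: [0.0, 0.79, 0.614, -0.0]
contact_force: [-0.5, -0.1, -0.7]
opening: 0.4
```

Request:
jog_arm --deltas '[{"delta_pos":[0,0.001,0],"twist":[0,0,0],"gripper":1},{"delta_pos":[0,0.001,0],"twist":[0,0,0],"gripper":1}]'

```text
time_s: 16.57
eef_pos: [561.5, 7.6, 44.3]
eef_rot: [-0.0, 0.79, 0.614, -0.0]
contact_force: [0.0, 0.7, -0.4]
opening: 0.4
```

Request:
jog_arm --deltas '[{"delta_pos":[0,0.001,0],"twist":[0,0,0],"gripper":1}]'

```text
time_s: 16.65
eef_pos: [562.0, 7.5, 44.3]
eef_rot: [0.0, 0.79, 0.614, -0.0]
contact_force: [-0.8, 1.0, -0.7]
opening: 0.3
```

Request:
jog_arm --deltas '[{"delta_pos":[0,0.001,0],"twist":[0,0,0],"gripper":1}]'

```text
time_s: 16.73
eef_pos: [562.4, 7.3, 44.3]
eef_rot: [0.0, 0.79, 0.614, -0.0]
contact_force: [-0.9, -0.1, -0.6]
opening: 0.8
```

Request:
jog_arm --deltas '[{"delta_pos":[0,0.001,0],"twist":[0,0,0],"gripper":1}]'

```text
time_s: 16.82
eef_pos: [562.9, 7.2, 44.3]
eef_rot: [0.0, 0.79, 0.614, -0.0]
contact_force: [-0.1, -0.6, 1.3]
opening: 0.4
```

Request:
jog_arm --deltas '[{"delta_pos":[0,0.001,0],"twist":[0,0,0],"gripper":1}]'

```text
time_s: 16.9
eef_pos: [563.4, 7.1, 44.3]
eef_rot: [0.0, 0.79, 0.614, -0.0]
contact_force: [-0.2, 0.5, -0.1]
opening: 0.7
```

Request:
jog_arm --deltas '[{"delta_pos":[0,0.001,0],"twist":[0,0,0],"gripper":1}]'

```text
time_s: 16.98
eef_pos: [563.9, 7.0, 44.3]
eef_rot: [0.0, 0.79, 0.614, -0.0]
contact_force: [-0.4, 0.1, -1.7]
opening: 0.1
```

Request:
jog_arm --deltas '[{"delta_pos":[0,0.001,0],"twist":[0,0,0],"gripper":1}]'

```text
time_s: 17.07
eef_pos: [564.4, 6.8, 44.3]
eef_rot: [0.0, 0.79, 0.614, -0.0]
contact_force: [0.4, 0.1, 0.5]
opening: 0.2
```

Request:
jog_arm --deltas '[{"delta_pos":[0,0.001,0],"twist":[0,0,0],"gripper":1}]'

```text
time_s: 17.15
eef_pos: [564.8, 6.7, 44.3]
eef_rot: [0.0, 0.79, 0.614, -0.0]
contact_force: [-1.0, -0.8, -0.1]
opening: 0.5
```

```bash
python3 go.py 0 21.7 44;python3 - <<'E'
from h import *
p,d=r.snapshot('scene'); cv2.imwrite('pics/s2.png',cv2.resize(p[160:270,190:340],None,fx=5,fy=5,interpolation=cv2.INTER_CUBIC))
E
```

```text
now pallet 6.5 22.2 44.3 az 75.69 tilt 0.01 target [558.4   7.8  44. ] tool delta mm [-0.5 -6.5  0.3] norm [-0.0011 -0.0131  0.0006] F [-0.99 -0.78 -0.12] j7 1.31 t 17.15 op 0.5155361344479044
```

View pics/s2.png

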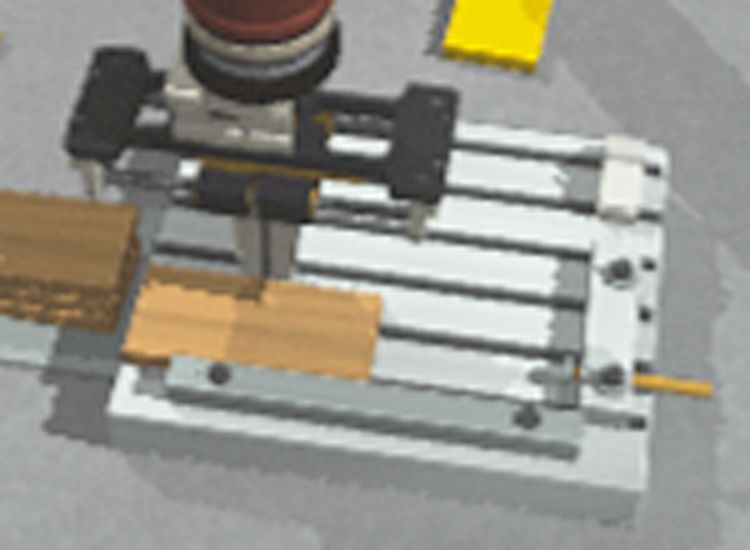

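The blank's near edge at (250,370) is almost at the rail's back edge, so it's nearly there. Continuing one row at a time.

Request:
jog_arm --deltas '[{"delta_pos":[0,0.0008,0],"twist":[0,0,0],"gripper":1}]'

```text
time_s: 17.28
eef_pos: [565.1, 6.7, 44.3]
eef_rot: [-0.0, 0.79, 0.614, -0.0]
contact_force: [-0.2, -0.2, 0.5]
opening: 0.8
```

Request:
jog_arm --deltas '[{"delta_pos":[0,0.0008,0],"twist":[0,0,0],"gripper":1}]'

```text
time_s: 17.37
eef_pos: [565.5, 6.6, 44.3]
eef_rot: [-0.0, 0.79, 0.613, -0.0]
contact_force: [-1.4, 0.5, 0.7]
opening: 0.6
```

Request:
jog_arm --deltas '[{"delta_pos":[0,0.0008,0],"twist":[0,0,0],"gripper":1}]'

```text
time_s: 17.45
eef_pos: [565.5, 6.6, 44.3]
eef_rot: [-0.0, 0.79, 0.614, -0.0]
contact_force: [-1.3, 0.7, 1.7]
opening: 0.8
```

Request:
jog_arm --deltas '[{"delta_pos":[0,0.0008,0],"twist":[0,0,0],"gripper":1}]'

```text
time_s: 17.53
eef_pos: [565.5, 6.6, 44.3]
eef_rot: [-0.001, 0.79, 0.614, -0.001]
contact_force: [-3.4, 0.6, 0.9]
opening: 0.8
```

Request:
jog_arm --deltas '[{"delta_pos":[0,0.0008,0],"twist":[0,0,0],"gripper":1}]'

```text
time_s: 17.62
eef_pos: [565.5, 6.6, 44.2]
eef_rot: [-0.001, 0.79, 0.614, -0.001]
contact_force: [-3.0, 2.1, 3.3]
opening: 0.5
```

Request:
jog_arm --deltas '[{"delta_pos":[0,0.0006,0],"twist":[0,0,0],"gripper":1}]'

```text
time_s: 17.7
eef_pos: [565.5, 6.6, 44.2]
eef_rot: [-0.001, 0.79, 0.614, -0.001]
contact_force: [-4.7, 1.2, 4.4]
opening: 0.5
```

Request:
jog_arm --deltas '[{"delta_pos":[0,0.0006,0],"twist":[0,0,0],"gripper":1}]'

```text
time_s: 17.78
eef_pos: [565.5, 6.6, 44.2]
eef_rot: [-0.001, 0.79, 0.614, -0.001]
contact_force: [-4.6, 1.4, 5.3]
opening: 0.4
```

Request:
jog_arm --deltas '[{"delta_pos":[0,0.001,0],"twist":[0,0,0],"gripper":1}]'

```text
time_s: 17.87
eef_pos: [565.5, 6.6, 44.1]
eef_rot: [-0.002, 0.79, 0.614, -0.002]
contact_force: [-6.9, 1.6, 5.9]
opening: 0.6
```

Request:
jog_arm --deltas '[{"delta_pos":[0,0.0008,0],"twist":[0,0,0],"gripper":1}]'

```text
time_s: 17.95
eef_pos: [565.5, 6.5, 44.1]
eef_rot: [-0.002, 0.79, 0.614, -0.002]
contact_force: [-6.9, 1.0, 5.9]
opening: 0.3
```

Request:
jog_arm --deltas '[{"delta_pos":[0,0.0004,0],"twist":[0,0,0],"gripper":1}]'

```text
time_s: 18.03
eef_pos: [565.5, 6.6, 44.1]
eef_rot: [-0.002, 0.79, 0.614, -0.002]
contact_force: [-5.7, 2.5, 5.0]
opening: 0.4
```

Pressing at about 7 N. I'll hold for about 0.5 s.

Request:
jog_arm --deltas '[{"delta_pos":[0,0.0004,0],"twist":[0,0,0],"gripper":1},{"delta_pos":[0,0,0],"twist":[0,0,0],"gripper":1},{"delta_pos":[0,0,0],"twist":[0,0,0],"gripper":1}]'

```text
time_s: 18.28
eef_pos: [565.5, 6.6, 44.1]
eef_rot: [-0.002, 0.789, 0.614, -0.002]
contact_force: [-7.3, 2.8, 5.2]
opening: 0.4
```

Request:
jog_arm --deltas '[{"delta_pos":[0,0,0],"twist":[0,0,0],"gripper":1},{"delta_pos":[0,0,0],"twist":[0,0,0],"gripper":1},{"delta_pos":[0,0,0],"twist":[0,0,0],"gripper":1}]'

```text
time_s: 18.53
eef_pos: [565.5, 6.6, 44.1]
eef_rot: [-0.002, 0.789, 0.614, -0.002]
contact_force: [-6.5, 1.8, 5.1]
opening: 0.4
```

Request:
jog_arm --deltas '[{"delta_pos":[0,-0.003,0],"twist":[0,0,0],"gripper":1},{"delta_pos":[0,-0.004,0],"twist":[0,0,0],"gripper":1},{"delta_pos":[0,-0.01,0],"twist":[0,0,0],"gripper":1},{"delta_pos":[0,-0.02,0],"twist":[0,0,0],"gripper":1},{"delta_pos":[0,-0.02,-0.02],"twist":[0,0,0],"gripper":1},{"delta_pos":[0,0,-0.06],"twist":[0,0,0],"gripper":1},{"delta_pos":[0,0,-0.08],"twist":[0,0,0],"gripper":1},{"delta_pos":[0,0,-0.08],"twist":[0,0,0],"gripper":1},{"delta_pos":[0,0,-0.06],"twist":[0,0,0],"gripper":1},{"delta_pos":[0,0,0],"twist":[0,0,0],"gripper":1}]'

```text
time_s: 19.37
eef_pos: [546.7, 12.4, 201.5]
eef_rot: [0.005, 0.79, 0.613, 0.007]
contact_force: [1.3, -0.2, 0.3]
opening: 0.6
```

Request:
jog_arm --deltas '[{"delta_pos":[0,0,0],"twist":[0,0,0.0577],"gripper":1},{"delta_pos":[0,0,0],"twist":[0,0,0.0577],"gripper":1},{"delta_pos":[0,0,0],"twist":[0,0,0.0577],"gripper":1},{"delta_pos":[0,0,0],"twist":[0,0,0.0577],"gripper":1},{"delta_pos":[0,0,0],"twist":[0,0,0.0577],"gripper":1},{"delta_pos":[0,0,0],"twist":[0,0,0.0577],"gripper":1},{"delta_pos":[0,0,0],"twist":[0,0,0.0577],"gripper":1},{"delta_pos":[0,0,0],"twist":[0,0,0.0577],"gripper":1},{"delta_pos":[0,0,0],"twist":[0,0,0.0577],"gripper":1},{"delta_pos":[0,0,0],"twist":[0,0,0.0577],"gripper":1},{"delta_pos":[0,0,0],"twist":[0,0,0.0577],"gripper":1},{"delta_pos":[0,0,0],"twist":[0,0,0.0577],"gripper":1},{"delta_pos":[0,0,0],"twist":[0,0,0.0577],"gripper":1},{"delta_pos":[0,0,0],"twist":[0,0,0],"gripper":1},{"delta_pos":[0,0,0],"twist":[0,0,0],"gripper":1}]'

```text
time_s: 20.62
eef_pos: [541.5, 12.6, 194.1]
eef_rot: [0.001, 0.992, -0.123, 0.001]
contact_force: [0.4, -0.1, -0.2]
opening: 0.7
```

```bash
python3 go.py 44.5 -62 80
cat > ba.py <<'E'
from meas import *
import sys
shot(sys.argv[1]); z=np.load(sys.argv[1]+'.npz'); P=cloud('wrist',z['d'],z['T'])
a=np.deg2rad(-14.35); ex=np.array([np.cos(a),np.sin(a)]); ey=np.array([-np.sin(a),np.cos(a)]);O=np.array([553,-13.2])
q=np.stack([(P[...,:2]-O)@ex,(P[...,:2]-O)@ey],-1)
p=z['p'].astype(int); brown=(p[...,2]-p[...,0]>25)&(P[...,2]>47.5)&(P[...,2]<54)&(np.abs(q[...,0]-45)<45)&(q[...,1]>-55)&(q[...,1]<188)
print('a',brown.sum(),cv2.minAreaRect(q[brown].astype(np.float32)),P[brown][:,2].mean())
m=(P[...,2]>54)&(P[...,2]<60)&(q[...,0]>65)&(q[...,0]<110)&(q[...,1]>-20)&(q[...,1]<180); print('rail',cv2.minAreaRect(q[m].astype(np.float32)))
E
python3 ba.py wrist5
```

```text
now pallet -17.6 22.2 194.1 az -14.14 tilt 0.09 target [580.7 -84.3  80. ] tool delta mm [ 61.6  84.3 114.2] norm [0.1233 0.1686 0.2285] F [ 0.44 -0.08 -0.17] j7 -0.02 t 20.6167 op 0.6751908185391048
a 8004 ((45.75099563598633, 21.437999725341797), (129.76864624023438, 60.6488037109375), 89.80546569824219) 51.357598055758345
rail ((85.48431396484375, 79.63548278808594), (192.22787475585938, 20.58742332458496), 89.70442199707031)
```

View pics/wrist5.png

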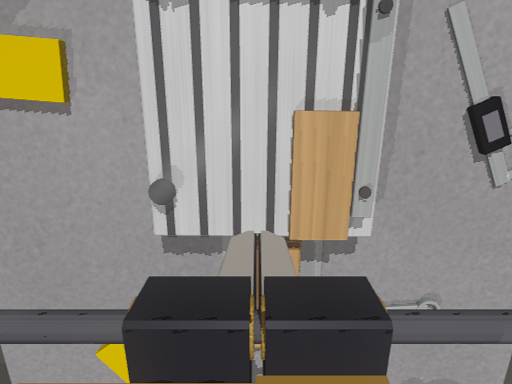

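The blank at (325,175) lies along the rail, parallel to it within 0.1°. Next I'll go behind its -y end.

Request:
jog_arm --deltas '[{"delta_pos":[0.0205,0.028,0.038],"twist":[0,0,0],"gripper":1},{"delta_pos":[0.0205,0.028,0.038],"twist":[0,0,0],"gripper":1},{"delta_pos":[0.0205,0.028,0.038],"twist":[0,0,0],"gripper":1},{"delta_pos":[0.0205,0.028,0.038],"twist":[0,0,0],"gripper":1},{"delta_pos":[0.0205,0.028,0.038],"twist":[0,0,0],"gripper":1},{"delta_pos":[0.0205,0.028,0.038],"twist":[0,0,0],"gripper":1},{"delta_pos":[0,0,0],"twist":[0,0,0],"gripper":1},{"delta_pos":[0,0,0],"twist":[0,0,0],"gripper":1},{"delta_pos":[0,0,0],"twist":[0,0,0],"gripper":1},{"delta_pos":[0,0,0],"twist":[0,0,0],"gripper":1},{"delta_pos":[0,0,0],"twist":[0,0,0],"gripper":1}]'

```text
time_s: 21.58
eef_pos: [580.4, -82.4, 81.5]
eef_rot: [-0.0, 0.992, -0.124, 0.001]
contact_force: [-0.3, -0.4, 0.4]
opening: 0.5
```

```bash
python3 go.py 44.5 -59 45
```

```text
now pallet 43.7 -60.3 81.5 az -14.19 tilt 0.12 target [581.5 -81.4  45. ] tool delta mm [ 0.7 -1.2 36.5] norm [ 0.0014 -0.0025  0.073 ] F [-0.33 -0.39  0.41] j7 0.22 t 21.5833 op 0.5477817238978427
```

Request:
jog_arm --deltas '[{"delta_pos":[0.0014,0,0.024],"twist":[0,0,0],"gripper":1},{"delta_pos":[0,0,0.024],"twist":[0,0,0],"gripper":1},{"delta_pos":[0,0,0.016],"twist":[0,0,0],"gripper":1},{"delta_pos":[0,0,0.008],"twist":[0,0,0],"gripper":1},{"delta_pos":[0,0,0],"twist":[0,0,0],"gripper":1},{"delta_pos":[0,0,0],"twist":[0,0,0],"gripper":1},{"delta_pos":[0,0,0],"twist":[0,0,0],"gripper":1},{"delta_pos":[0,0,0],"twist":[0,0,0],"gripper":1}]'

```text
time_s: 22.25
eef_pos: [580.8, -84.2, 44.7]
eef_rot: [0.0, 0.992, -0.125, 0.0]
contact_force: [-0.0, -0.3, -0.4]
opening: 0.5
```

```bash
python3 go.py 44.5 47 44.5
```

```text
now pallet 44.5 -61.9 44.7 az -14.33 tilt 0.05 target [607.8  21.3  44.5] tool delta mm [  -0.  -108.9    0.2] norm [-0.     -0.2177  0.0004] F [-0.04 -0.28 -0.39] j7 0.24 t 22.25 op 0.5337847269339977
```

Request:
jog_arm --deltas '[{"delta_pos":[0,-0.006,0],"twist":[0,0,0],"gripper":1},{"delta_pos":[0,-0.004,0],"twist":[0,0,0],"gripper":1},{"delta_pos":[0,-0.004,0],"twist":[0,0,0],"gripper":1},{"delta_pos":[0,-0.004,0],"twist":[0,0,0],"gripper":1},{"delta_pos":[0,-0.004,0],"twist":[0,0,0],"gripper":1},{"delta_pos":[0,-0.004,0],"twist":[0,0,0],"gripper":1},{"delta_pos":[0,-0.005,0],"twist":[0,0,0],"gripper":1},{"delta_pos":[0,-0.005,0],"twist":[0,0,0],"gripper":1},{"delta_pos":[0.0001,-0.005,0],"twist":[0,0,0],"gripper":1},{"delta_pos":[0.0001,-0.005,0],"twist":[0,0,0],"gripper":1},{"delta_pos":[0.0001,-0.005,0],"twist":[0,0,0],"gripper":1},{"delta_pos":[0.0001,-0.005,0],"twist":[0,0,0],"gripper":1},{"delta_pos":[0.0001,-0.005,0],"twist":[0,0,0],"gripper":1},{"delta_pos":[0.0001,-0.005,0],"twist":[0,0,0],"gripper":1},{"delta_pos":[0.0001,-0.005,0],"twist":[0,0,0],"gripper":1},{"delta_pos":[0.0001,-0.005,0],"twist":[0,0,0],"gripper":1},{"delta_pos":[0,0,0],"twist":[0,0,0],"gripper":1}]'

```text
time_s: 23.67
eef_pos: [590.4, -46.2, 44.2]
eef_rot: [-0.0, 0.992, -0.124, -0.0]
contact_force: [1.0, 0.3, -0.4]
opening: 0.7
```

```bash
python3 go.py 44.5 38 44.5
python3 - <<'E'
from h import *
p,d=r.snapshot('scene'); cv2.imwrite('pics/s3.png',cv2.resize(p[160:270,190:340],None,fx=5,fy=5,interpolation=cv2.INTER_CUBIC))
E
```

```text
now pallet 44.4 -22.7 44.2 az -14.27 tilt 0.04 target [605.5  12.6  44.5] tool delta mm [  0.2 -60.7  -0.3] norm [ 0.0004 -0.1214 -0.0006] F [ 1.05  0.25 -0.39] j7 0.18 t 23.6667 op 0.7256895693549756
```

View pics/s3.png

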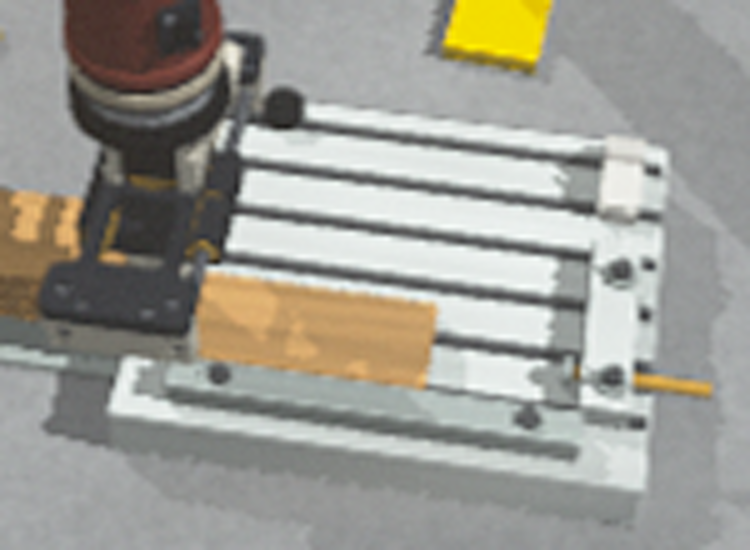

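The blank at (315,330) is sliding along the rail, and the pad at about (550,375) is still well ahead.

Request:
jog_arm --deltas '[{"delta_pos":[0.0001,-0.005,0],"twist":[0,0,0],"gripper":1},{"delta_pos":[0.0001,-0.005,0],"twist":[0,0,0],"gripper":1},{"delta_pos":[0.0001,-0.005,0],"twist":[0,0,0],"gripper":1},{"delta_pos":[0.0001,-0.005,0],"twist":[0,0,0],"gripper":1},{"delta_pos":[0.0001,-0.005,0],"twist":[0,0,0],"gripper":1},{"delta_pos":[0.0001,-0.005,0],"twist":[0,0,0],"gripper":1},{"delta_pos":[0.0001,-0.005,0],"twist":[0,0,0],"gripper":1},{"delta_pos":[0.0001,-0.005,0],"twist":[0,0,0],"gripper":1},{"delta_pos":[0.0001,-0.005,0],"twist":[0,0,0],"gripper":1},{"delta_pos":[0.0001,-0.005,0],"twist":[0,0,0],"gripper":1},{"delta_pos":[0.0001,-0.005,0],"twist":[0,0,0],"gripper":1},{"delta_pos":[0.0001,-0.005,0],"twist":[0,0,0],"gripper":1},{"delta_pos":[0.0001,-0.005,0],"twist":[0,0,0],"gripper":1},{"delta_pos":[0.0001,-0.005,0],"twist":[0,0,0],"gripper":1},{"delta_pos":[0.0001,-0.005,0],"twist":[0,0,0],"gripper":1},{"delta_pos":[0.0001,-0.005,0],"twist":[0,0,0],"gripper":1},{"delta_pos":[0,0,0],"twist":[0,0,0],"gripper":1}]'

```text
time_s: 25.13
eef_pos: [601.2, -7.8, 44.3]
eef_rot: [-0.0, 0.992, -0.124, 0.0]
contact_force: [-0.8, -0.6, 0.3]
opening: 0.8
```

```bash
python3 go.py 44.5 48 44.5
python3 - <<'E'
from h import *
p,d=r.snapshot('scene'); cv2.imwrite('pics/s4.png',cv2.resize(p[190:260,240:340],None,fx=7.5,fy=7.5,interpolation=cv2.INTER_CUBIC))
E
```

```text
now pallet 45.3 17.2 44.3 az -14.27 tilt 0.03 target [608.   22.3  44.5] tool delta mm [ -0.8 -30.8  -0.2] norm [-0.0016 -0.0616 -0.0004] F [-0.82 -0.65  0.31] j7 0.11 t 25.1333 op 0.7598919270591878
```

View pics/s4.png

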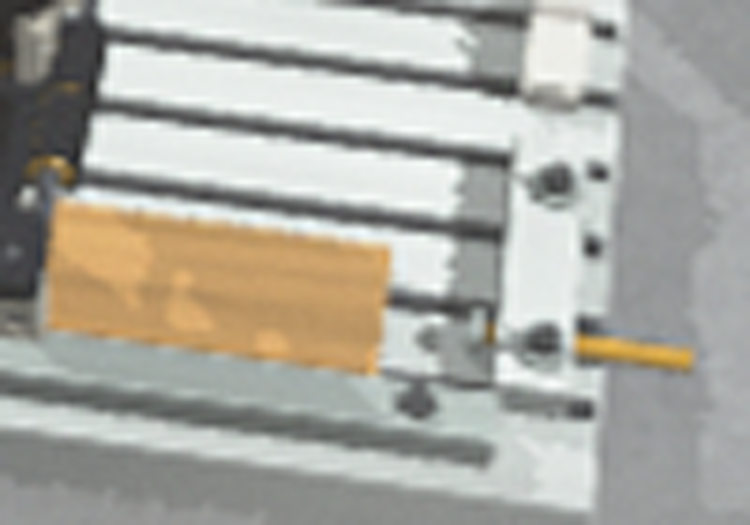

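The blank's end is at (385,310) and the pad at about (478,325), so the gap is roughly 30 mm, as predicted.

Request:
jog_arm --deltas '[{"delta_pos":[0.0001,-0.004,0],"twist":[0,0,0],"gripper":1},{"delta_pos":[0.0001,-0.004,0],"twist":[0,0,0],"gripper":1},{"delta_pos":[0.0001,-0.004,0],"twist":[0,0,0],"gripper":1},{"delta_pos":[0.0001,-0.004,0],"twist":[0,0,0],"gripper":1},{"delta_pos":[0.0001,-0.004,0],"twist":[0,0,0],"gripper":1},{"delta_pos":[0.0001,-0.004,0],"twist":[0,0,0],"gripper":1},{"delta_pos":[0.0001,-0.004,0],"twist":[0,0,0],"gripper":1},{"delta_pos":[0.0001,-0.004,0],"twist":[0,0,0],"gripper":1},{"delta_pos":[0.0001,-0.004,0],"twist":[0,0,0],"gripper":1},{"delta_pos":[0.0001,-0.004,0],"twist":[0,0,0],"gripper":1},{"delta_pos":[0,-0.002,0],"twist":[0,0,0],"gripper":1},{"delta_pos":[0,-0.002,0],"twist":[0,0,0],"gripper":1},{"delta_pos":[0,-0.002,0],"twist":[0,0,0],"gripper":1}]'

```text
time_s: 26.27
eef_pos: [607.1, 13.6, 44.3]
eef_rot: [0.0, 0.992, -0.125, -0.0]
contact_force: [-0.0, -0.4, 0.7]
opening: 0.5
```

Request:
jog_arm --deltas '[{"delta_pos":[0,-0.001,0],"twist":[0,0,0],"gripper":1},{"delta_pos":[0,-0.001,0],"twist":[0,0,0],"gripper":1},{"delta_pos":[0,-0.001,0],"twist":[0,0,0],"gripper":1}]'

```text
time_s: 26.52
eef_pos: [607.4, 14.9, 44.3]
eef_rot: [0.0, 0.992, -0.125, -0.0]
contact_force: [-0.4, -1.3, 0.2]
opening: 0.5
```

```bash
python3 go.py 44.5 48 44.5
```

```text
now pallet 45.7 40.7 44.3 az -14.33 tilt 0.01 target [608.   22.3  44.5] tool delta mm [-1.2 -7.3 -0.2] norm [-0.0025 -0.0145 -0.0005] F [-0.4  -1.34  0.23] j7 0.08 t 26.5167 op 0.536007361926256
```

Request:
jog_arm --deltas '[{"delta_pos":[0,-0.001,0],"twist":[0,0,0],"gripper":1},{"delta_pos":[0,-0.001,0],"twist":[0,0,0],"gripper":1}]'

```text
time_s: 26.68
eef_pos: [607.6, 15.9, 44.3]
eef_rot: [0.0, 0.992, -0.125, -0.0]
contact_force: [0.2, -1.5, 0.9]
opening: 0.8
```

Request:
jog_arm --deltas '[{"delta_pos":[0,-0.001,0],"twist":[0,0,0],"gripper":1},{"delta_pos":[0,-0.001,0],"twist":[0,0,0],"gripper":1}]'

```text
time_s: 26.85
eef_pos: [607.9, 16.9, 44.3]
eef_rot: [-0.0, 0.992, -0.125, -0.0]
contact_force: [-0.0, -0.1, 0.6]
opening: 0.3
```

Request:
jog_arm --deltas '[{"delta_pos":[0,-0.001,0],"twist":[0,0,0],"gripper":1},{"delta_pos":[0,-0.001,0],"twist":[0,0,0],"gripper":1}]'

```text
time_s: 27.02
eef_pos: [608.2, 17.9, 44.3]
eef_rot: [-0.0, 0.992, -0.125, -0.0]
contact_force: [-0.4, -0.8, 0.4]
opening: 0.7
```

Request:
jog_arm --deltas '[{"delta_pos":[0,-0.001,0],"twist":[0,0,0],"gripper":1},{"delta_pos":[0,-0.001,0],"twist":[0,0,0],"gripper":1}]'

```text
time_s: 27.18
eef_pos: [608.5, 18.9, 44.3]
eef_rot: [-0.0, 0.992, -0.125, -0.0]
contact_force: [0.5, -0.7, 0.5]
opening: 0.5
```

Request:
jog_arm --deltas '[{"delta_pos":[0,-0.001,0],"twist":[0,0,0],"gripper":1},{"delta_pos":[0,-0.001,0],"twist":[0,0,0],"gripper":1}]'

```text
time_s: 27.35
eef_pos: [608.7, 19.9, 44.3]
eef_rot: [0.0, 0.992, -0.125, -0.0]
contact_force: [-0.0, 0.0, -0.4]
opening: 0.6
```

Request:
jog_arm --deltas '[{"delta_pos":[0,-0.001,0],"twist":[0,0,0],"gripper":1}]'

```text
time_s: 27.43
eef_pos: [608.8, 20.4, 44.3]
eef_rot: [0.0, 0.992, -0.125, -0.0]
contact_force: [0.6, 0.2, 0.9]
opening: 0.4
```

Request:
jog_arm --deltas '[{"delta_pos":[0,-0.001,0],"twist":[0,0,0],"gripper":1}]'

```text
time_s: 27.52
eef_pos: [608.9, 20.8, 44.3]
eef_rot: [0.0, 0.992, -0.125, -0.0]
contact_force: [0.0, -0.6, 0.5]
opening: 0.5
```

Request:
jog_arm --deltas '[{"delta_pos":[0,-0.001,0],"twist":[0,0,0],"gripper":1}]'

```text
time_s: 27.6
eef_pos: [609.0, 21.0, 44.3]
eef_rot: [0.0, 0.992, -0.125, -0.0]
contact_force: [-0.6, -1.0, 0.4]
opening: 0.4
```

Request:
jog_arm --deltas '[{"delta_pos":[0,-0.001,0],"twist":[0,0,0],"gripper":1}]'

```text
time_s: 27.68
eef_pos: [609.0, 21.0, 44.3]
eef_rot: [0.001, 0.992, -0.125, -0.0]
contact_force: [-0.8, -2.4, 0.3]
opening: 0.3
```

Request:
jog_arm --deltas '[{"delta_pos":[0,-0.001,0],"twist":[0,0,0],"gripper":1}]'

```text
time_s: 27.77
eef_pos: [609.0, 21.0, 44.3]
eef_rot: [0.001, 0.992, -0.125, -0.0]
contact_force: [-0.4, -2.7, -0.3]
opening: 0.7
```

Contact with the screw. Building up to about 8 N.

Request:
jog_arm --deltas '[{"delta_pos":[0,-0.001,0],"twist":[0,0,0],"gripper":1}]'

```text
time_s: 27.85
eef_pos: [609.0, 21.0, 44.3]
eef_rot: [0.001, 0.992, -0.125, -0.0]
contact_force: [-2.6, -3.3, 1.1]
opening: 0.3
```

Request:
jog_arm --deltas '[{"delta_pos":[0,-0.001,0],"twist":[0,0,0],"gripper":1}]'

```text
time_s: 27.93
eef_pos: [609.0, 21.1, 44.3]
eef_rot: [0.001, 0.992, -0.125, -0.0]
contact_force: [-2.3, -5.3, 1.2]
opening: 0.4
```

Request:
jog_arm --deltas '[{"delta_pos":[0,-0.001,0],"twist":[0,0,0],"gripper":1}]'

```text
time_s: 28.02
eef_pos: [609.0, 21.1, 44.3]
eef_rot: [0.002, 0.992, -0.125, -0.0]
contact_force: [-1.7, -5.6, 0.7]
opening: 0.4
```

Request:
jog_arm --deltas '[{"delta_pos":[0,-0.0006,0],"twist":[0,0,0],"gripper":1}]'

```text
time_s: 28.1
eef_pos: [609.0, 21.1, 44.3]
eef_rot: [0.002, 0.992, -0.126, -0.0]
contact_force: [-2.8, -5.8, 1.5]
opening: 0.7
```

Request:
jog_arm --deltas '[{"delta_pos":[0,-0.001,0],"twist":[0,0,0],"gripper":1},{"delta_pos":[0,-0.0004,0],"twist":[0,0,0],"gripper":1}]'

```text
time_s: 28.27
eef_pos: [609.0, 21.1, 44.3]
eef_rot: [0.002, 0.992, -0.126, -0.001]
contact_force: [-2.6, -6.7, 1.0]
opening: 0.7
```

Request:
jog_arm --deltas '[{"delta_pos":[0,0,0],"twist":[0,0,0],"gripper":1},{"delta_pos":[0,0,0],"twist":[0,0,0],"gripper":1},{"delta_pos":[0,0,0],"twist":[0,0,0],"gripper":1}]'

```text
time_s: 28.52
eef_pos: [609.0, 21.1, 44.3]
eef_rot: [0.002, 0.992, -0.126, -0.001]
contact_force: [-1.9, -6.1, 1.8]
opening: 0.2
```

Request:
jog_arm --deltas '[{"delta_pos":[0,0,0],"twist":[0,0,0],"gripper":1},{"delta_pos":[0,0,0],"twist":[0,0,0],"gripper":1},{"delta_pos":[0,0,0],"twist":[0,0,0],"gripper":1}]'

```text
time_s: 28.77
eef_pos: [609.0, 21.1, 44.3]
eef_rot: [0.002, 0.992, -0.126, -0.001]
contact_force: [-2.2, -5.6, 2.1]
opening: 0.1
```

Held at about 7 N for over half a second. Now backing off and looking.

Request:
jog_arm --deltas '[{"delta_pos":[0,0.003,0],"twist":[0,0,0],"gripper":1},{"delta_pos":[0,0.004,0],"twist":[0,0,0],"gripper":1},{"delta_pos":[0,0.01,0],"twist":[0,0,0],"gripper":1},{"delta_pos":[0,0.02,0],"twist":[0,0,0],"gripper":1},{"delta_pos":[0,0.01,-0.02],"twist":[0,0,0],"gripper":1},{"delta_pos":[0,0,-0.06],"twist":[0,0,0],"gripper":1},{"delta_pos":[0,0,-0.08],"twist":[0,0,0],"gripper":1},{"delta_pos":[0,0,-0.08],"twist":[0,0,0],"gripper":1},{"delta_pos":[0,-0.06,-0.05],"twist":[0,0,0],"gripper":1},{"delta_pos":[0,-0.07,-0.03],"twist":[0,0,0],"gripper":1},{"delta_pos":[0,-0.08,-0.01],"twist":[0,0,0],"gripper":1},{"delta_pos":[0,-0.08,0],"twist":[0,0,0],"gripper":1},{"delta_pos":[0,-0.04,0],"twist":[0,0,0],"gripper":1},{"delta_pos":[0,0,0],"twist":[0,0,0],"gripper":1},{"delta_pos":[0,0,0],"twist":[0,0,0],"gripper":1},{"delta_pos":[0,0,0],"twist":[0,0,0],"gripper":1},{"delta_pos":[0,0,0],"twist":[0,0,0],"gripper":1}]'

```text
time_s: 30.18
eef_pos: [645.0, 158.9, 209.9]
eef_rot: [0.001, 0.992, -0.127, 0.0]
contact_force: [-0.1, -0.2, 1.4]
opening: 0.7
```

```bash
python3 ba.py wrist6; python3 go.py 44 48 44;python3 - <<'E'
from h import *
p,d=r.snapshot('scene'); cv2.imwrite('pics/s5.png',cv2.resize(p[130:290,110:350],None,fx=3.2,fy=3.2,interpolation=cv2.INTER_CUBIC))
E
```

```text
a 3148 ((45.97895050048828, 152.67593383789062), (67.63587188720703, 60.28065872192383), 89.72447967529297) 51.32628331132411
rail ((85.91473388671875, 127.59374237060547), (20.255311965942383, 104.68500518798828), 0.03621629625558853)
now pallet 46.4 189.6 209.8 az -14.54 tilt 0.06 target [607.5  22.4  44. ] tool delta mm [ -2.1 141.5 166. ] norm [-0.0041  0.283   0.332 ] F [-0.07  0.51  0.6 ] j7 -0.25 t 30.2333 op 0.5129361638190063
```

View pics/wrist6.png

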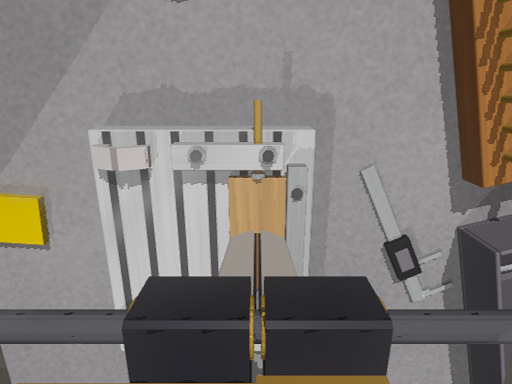

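View pics/s5.png

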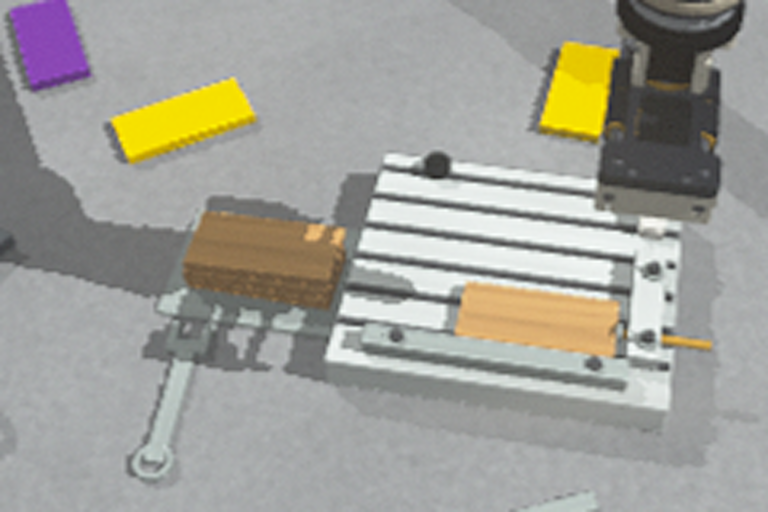

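The blank's end at (257,178) touches the screw pad and its side lies against the rail. Its centre is 39.9 mm from the rail's centre (40.0 is ideal), its angle differs from the rail's by 0.3°, and its top is at 51.3 mm. The stack and wrench look unmoved, so I'm handing in.

```bash
python3 -c "
from cell import r
print(r.job_done(), r.sense()['time_s'])"
```

```text
the job is handed in; nothing more can be done
the job is handed in; nothing more can be done
```

The blank is loaded: it lies flat on the bed, against the side rail and touching the stop screw. I handed in at about 30 s of the 72 s allowed.

**What I did**
- **Slide:** I gripped the top blank across its width and slid it flat onto the bed, to about x = 0, y = 22 mm in the pallet frame, then let go.
- **Side rail:** With the fingers shut I pushed it across and pressed it there at about 7 N for over half a second.
- **Stop screw:** I pushed it along the rail until it met the screw and pressed at 6 to 7 N for about half a second, then backed off and raised the arm clear.

**What the last checks showed**
- **Position at the rail:** The blank's centre measured 39.9 mm from the rail's centre, where 40.0 mm is ideal. Its angle differed from the rail's by about 0.3°.
- **Height:** Its top was at 51.3 mm, so it is flat on the bed.
- **Position at the screw:** Its far end was at the screw pad in the picture (y about 186.5 mm; I had measured the pad at about 186 mm).
- **Surroundings:** The lower blanks, wrench, arch and knob looked unmoved in the last scene picture. I judged that by eye and did not measure it, and did not check the other bystanders individually.

**What was less certain**
- **Press forces:** They came out slightly under the 8 N target, with sensor noise of about 1 N. While pressing on the rail the fingers also pushed down on the blank with about 5 N.
- **Last angle reading:** The fingers hid part of the blank in the final wrist picture, so that angle comes from its visible end only. An earlier, unobstructed view at the rail showed it parallel within 0.1°.

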